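Load the slide carriers into the scanner

ROBOT

A 7-joint arm with a two-finger parallel gripper is mounted at the origin on a cart in front of the work surface, level with it; the furniture and walls round the work are solid. World frame = base frame: x ahead of the robot, y to its left, z up, the work surface at z = 0. Lengths are in mm, angles in rad, forces in N, time in s.
With the tool pointing down it reaches from about 425 to 875 mm from the base axis. Payload 4.7 kg.
Tool frame: the origin (TCP) lies between the finger pads; the fingertips stand 19 mm ahead of it and the grasp point (between the pads) is the TCP; z points along the fingers, y is the line along which they close (so a half turn about z gives the same grasp; the last joint's range is limited). The gripper opens to 85 mm and grips with 20 to 120 N. Pads are 22 mm wide; open, the fingers measure 114 mm over their backs; the gripper's body (76 mm by 85 mm) begins 54 mm behind the grasp point. The pads swing forward as they close: fully open they stand 13 mm farther back than shut.
Start: joints at [-1.278, 0.321, -0.07, 1.45, 0.023, 1.371, -0.057], TCP at [178.907, 624.912, 250.349] pointing down, gripper open.
Joint ranges: [-2.86, 2.86], [-0.3, 2.09], [-1.38, 1.24], [0.06, 2.45], [-1.56, 4.7], [0.09, 2.05], [-2.69, 2.69]. Speed limits (rad/s): [2.57, 2.57, 3.14, 3.14, 3.14, 3.14, 3.14].

INTERFACE

Orientations are given as a rotation vector (axis times angle).
In Python, from station import sensors, viewer, manip gives the robot as it stands. The module is installed in compiled form; this text tells all that it offers.
- The arm moves only by the tool play_rows, never from a script. Its argument "series" is a list of rows, each a list of 7 numbers: the shift along the tool's x, y, z in m, then the turn, a rotation vector about the tool's x, y, z in rad, then the opening, from -1 (shut) to 1 (fully open), so that 0 is half open. A call has 1 to 8 rows; each row is the pose to reach, as a shift and turn from the pose commanded when the call began, along the tool's axes at that moment; what a row does not reach only later rows make up. A row lasts 1/12 s, in which the tool goes at most 41.7 mm and 7.16 degrees, less where a joint would pass 70% of its speed; a pose out of reach is approached as far as the arm can. A call with a gripper value outside its range is refused whole. The fingers move at their own pace and stop on an object; the grip force is fixed at half the most. Time passes only in rows, so rows that repeat a pose let the fingers close. It gives the time, the measured TCP pose, the force, the opening and the grip force at its end, in the units of the state.
- sensors.get_obs(): the state, without advancing time (a new reading comes with each control period).
- viewer.get_image(name): name is "scene" or "top" or "wrist"; returns the picture (384x512x3 uint8, red, green, blue); there is no depth.
- viewer.camera_model(name): a dict with "fovy" (degrees; the focal length in pixels is half the picture's height over the tangent of half this angle, whatever the lens; pixels are square), "cx", "cy" (the principal point, pixels), "dist_coeffs" ([k1, k2, p1, p2, k3] as OpenCV has them; the pictures are not rectified), "R" (3x3) and "t" (3): a world point X has camera coordinates R X + t; the wrist camera has in their place "T_tool_cam" (4x4, takes a point from camera to tool coordinates, whose origin is the TCP and whose axes are the flange's). Camera axes: x right, y down, z forward; pixel columns grow to the right and rows downward; lengths in mm; the calibration is good to about 2 mm. A picture is of the moment at which its call begins: read the wrist's pose just before it. camera_model takes no time and is no camera call.
- manip.hand_in(): hands the job in; it is judged then, once.
The state is a dict: "t": time; "qpos": joint angles; "dq": joint speeds; "tau": joint torques, N m; "tool_pos": TCP position; "tool_rot": TCP orientation; "ft_force": force on the tool from outside, world axes, zero at the start; "torque": the same for the moment, N m; "gripper_width": opening from 0.0 (shut) to 1.0 (fully open); "grip_force": force on a finger pad.
Only numpy, scipy, OpenCV 4.12 (cv2) and the standard library are available. Lean on these libraries where they do the work, as an engineer would, in place of code of your own. Each camera call takes 0.05 s, during which the arm holds its last target. There are 200 camera calls.

TASK

Squeeze the lock tab of the slide scanner's carriage and, keeping it pressed, draw the carriage fully out until it latches. Push each slide carrier along its lane until it hangs over the front edge of the bench, grip it there and lay it in a bay of the carriage, one carrier to a bay (any bay), then push it square and flush into the bay's fence corner. With every carrier seated, squeeze the tab again, slide the carriage fully home and let go so that it latches; leave the other things on the worktop alone.

Things in the scene. Friction and masses are not known exactly. Their poses are not given: they have to be found in the camera images.
- carrier_1: slide carrier: flat aluminium plate 110 (own x) x 50 (own y) x 8 mm (z), about 110 g, a glass slide seen in the middle of both faces; carriers are all alike, either end may lead and either face may be up. Origin: middle of the plate. May be absent.
- carrier_2: slide carrier: flat aluminium plate 110 (own x) x 50 (own y) x 8 mm (z), about 110 g, a glass slide seen in the middle of both faces; carriers are all alike, either end may lead and either face may be up. Origin: middle of the plate. May be absent.
- carrier_3: slide carrier: flat aluminium plate 110 (own x) x 50 (own y) x 8 mm (z), about 110 g, a glass slide seen in the middle of both faces; carriers are all alike, either end may lead and either face may be up. Origin: middle of the plate. May be absent.
- bench: low grey bench, fixed on the worktop, 200 x 214 mm, with three open-topped lanes along its own x. Origin on the worktop, z up. Lane centre lines at y = +0.066, 0, -0.066; lane floor z = 0.030. Lanes are 56 mm wide between white ribs 10 mm wide, tops at z = 0.039, 1 mm above a carrier: it cannot be taken by its sides there. A like rib closes the back, inner face at x = +0.094.
- bench_edge (a point): middle of the bench's front edge (towards the robot), at lane floor height; axes are the bench's. It is the line x = -0.100 of the bench. Lanes are open here and the bench drops 30 mm sheer to the worktop. Carriers start wholly on the bench, lengthwise in lanes; one tips off only when its centre passes this edge. The worktop just left of the bench is clear.
- scanner: slide scanner, fixed: a base, and a white hood from x = -0.010 to 0.120, y = -0.170 to 0.170, 112 mm high. Origin on the worktop, x pointing away from the robot into the hood, y left, z up. The carriage slides along x. A low steel latch rail (top z = 0.020, y = 0.018 to 0.031) lies beside the handle's path.
- carriage (a joint): travel of the carriage out of the scanner along the scanner's -x (towards the robot), m: 0 = home, 0.100 = fully out, hard stops at both. Drags with 2 to 3 N. The lock tab's tooth catches at both ends (2 mm play); the carriage passes between only while the tab is pressed over 6 mm. Let go half way, the tab stays partly pressed, rubbing on the latch rail.
- lock_tab (a joint): how far the lock tab is pressed, m: 0 = sprung out, 0.010 = fully pressed. Springs back when released; takes 2.5 N to start and 7.5 N fully pressed.
- handle (a point): grip point of the carriage's handle (moves with it), 8 mm below its top, 55 mm above the worktop; axes are the scanner's. The handle is an upright pair: a fixed dark fin (-y side, 12 mm thick) and the black lock tab (+y side, 10 mm thick); 34 mm over both along y, 24 mm pressed together, 32 mm long in x, free down to z = 0.024. Pinch along y to press the tab to the fin.
- bay_left (a point): left bay of the carriage: seat of a carrier's middle (origin), its length along the point's x; z = 0.038 (bed top 0.034), axes the scanner's. Fence faces: back x = 0.055, side y = -0.025; 12 mm high. Retaining lips 4 mm high, inner faces at y = 0.039, x = -0.069. Bed x > -0.025; before it a 30 mm wide tongue, so fingers straddle the carrier's front 30 mm, 24 mm free below. Next fence at y = 0.067.
- bay_middle (a point): middle bay of the carriage: seat of a carrier's middle (origin), its length along the point's x; z = 0.038 (bed top 0.034), axes the scanner's. Fence faces: back x = 0.055, side y = -0.025; 12 mm high. Retaining lips 4 mm high, inner faces at y = 0.039, x = -0.069. Bed x > -0.025; before it a 30 mm wide tongue, so fingers straddle the carrier's front 30 mm, 24 mm free below. Next fence at y = 0.067.
- bay_right (a point): right bay of the carriage: seat of a carrier's middle (origin), its length along the point's x; z = 0.038 (bed top 0.034), axes the scanner's. Fence faces: back x = 0.055, side y = -0.025; 12 mm high. Retaining lips 4 mm high, inner faces at y = 0.039, x = -0.069. Bed x > -0.025; before it a 30 mm wide tongue, so fingers straddle the carrier's front 30 mm, 24 mm free below. Next fence at y = 0.067.
- petri_dish: pink round petri dish, 60 mm across, 16 mm high. Origin: centre of the underside. To be left alone.
- tape_roll: roll of tape lying flat, 96 mm across, 25 mm high. Origin: centre of the underside. To be left alone.
- cryo_box: box of capped vials, 66x105x88 mm. Origin: centre of the underside. To be left alone.

How it is judged:
By the outcome, as a careful person would: the job done as asked, in the order asked, and still so for the second after the job is handed in, with the robot touching nothing.
Of carrier_1, carrier_2, carrier_3 only 2 to 3 are there at a start; the rules pass over those that are not, and their reading is None.
At some moment in a run one of carrier_1, carrier_2, carrier_3 may be knocked a few centimetres aside while the robot is not near it.
Once in a run the grip may slacken for a moment while it holds something.
It also fails if it takes over 210 s, if anything falls off the work surface, if the arm or the gripper's body presses on something with over 40 N, if the wrist force passes 120 N, or if a joint passes its speed limit or range.

## Working session

There is one attempt and no reset: what is moved stays moved. The work goes in short steps, Python scripts to look and compute and a tool call to move; the robot and the scene stay as the last step left them, time stands still between calls to the robot, and variables do not carry over. Pictures are saved under pics/ and viewed, at most 14 in all, crops included, and the job is handed in when it is done.

Besides the shell and the picture viewer there is one more tool, called after "Emit:" in YAML: its name, and indented under it one key for each argument. play_rows: Moves the arm, as the interface text tells. Its arguments: {"type":"object","properties":{"series":{"type":"array","items":{"type":"array","items":{"type":"number"}}}},"required":["series"]}

```bash
mkdir -p pics; cat > h.py <<'E'
import numpy as np,cv2
from scipy.spatial.transform import Rotation as Ro
from station import sensors,viewer,manip
def cam(name,obs=None):
    m=viewer.camera_model(name);f=192/np.tan(np.radians(m['fovy'])/2)
    K=np.array([[f,0,m['cx']],[0,f,m['cy']],[0,0,1.]]);d=np.array(m['dist_coeffs'],float)
    if name=='wrist':
        T=np.array(m['T_tool_cam']);o=obs or sensors.get_obs()
        Rw=Ro.from_rotvec(o['tool_rot']).as_matrix()
        Rc=Rw@T[:3,:3];c=Rw@T[:3,3]+np.array(o['tool_pos']);R=Rc.T;t=-R@c
    else: R=np.array(m['R']);t=np.array(m['t']).ravel()
    return K,d,R,t
def ray(c,px):
    K,d,R,t=c;u=cv2.undistortPoints(np.array(px,float).reshape(-1,1,2),K,d).reshape(-1,2)
    v=np.c_[u,np.ones(len(u))]@R; return -R.T@t,v
def onz(c,px,z):
    o,v=ray(c,px);return o+v*((z-o[2])/v[:,2])[:,None]
def proj(c,P):
    K,d,R,t=c;return cv2.projectPoints(np.array(P,float).reshape(-1,1,3),cv2.Rodrigues(R)[0],t,K,d)[0].reshape(-1,2)
def shot(name,fn):
    o=sensors.get_obs();im=viewer.get_image(name);cv2.imwrite('pics/'+fn,im[...,::-1]);return im,cam(name,o)
E
python3 - <<'E'
from h import *
for n in('scene','top','wrist'):
    im,c=shot(n,n+'0.png');print(n,(-c[2].T@c[3]).round(),c[0][0,0],c[1])
o=sensors.get_obs();print(o)
E
```

```text
scene [  -4. -860. 1075.] 419.5674314641271 [-0.09315293  0.          0.          0.          0.        ]
top [ 292. -171. 1169.] 399.68365551947244 [-0.01395103  0.          0.          0.          0.        ]
wrist [ 97. 648. 373.] 308.69461191057826 [-0.0594059  0.         0.         0.         0.       ]
{'t': 0.15, 'qpos': array([-1.27790391,  0.32166447, -0.07006655,  1.45139764,  0.02261251,
        1.37077429, -0.05692882]), 'dq': array([ 0.00048286, -0.00043199,  0.00035023, -0.00317332, -0.00014162,
       -0.00062871,  0.00015346]), 'tau': array([-4.78087004e-04, -4.94099057e+01, -3.83478273e-01, -3.14684665e+01,
        1.28345063e-02,  8.33635975e-03, -1.50891054e-05]), 'tool_pos': array([178.83145086, 624.53010702, 249.46551644]), 'tool_rot': array([-4.36525025e-01, -3.11101531e+00,  2.28430106e-03]), 'ft_force': array([ 0.05922077, -0.17798963, -0.53555161]), 'torque': array([ 0.04487567,  0.00985813, -0.03283117]), 'grip_force': 0.0, 'gripper_width': 0.9970716196290876}
```

```bash
python3 -c "
import cv2,numpy as np
a=[cv2.imread('pics/%s0.png'%n) for n in('scene','top')]
cv2.imwrite('pics/c.png',cv2.resize(a[0],(800,600)));cv2.imwrite('pics/d.png',cv2.resize(a[1],(800,600)))"
```

```text
(no output)
```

View pics/c.png

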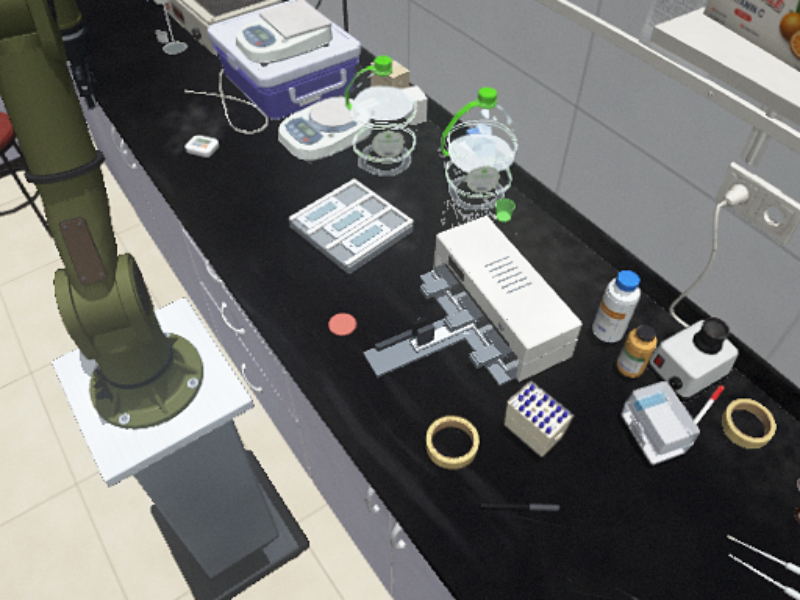

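View pics/d.png

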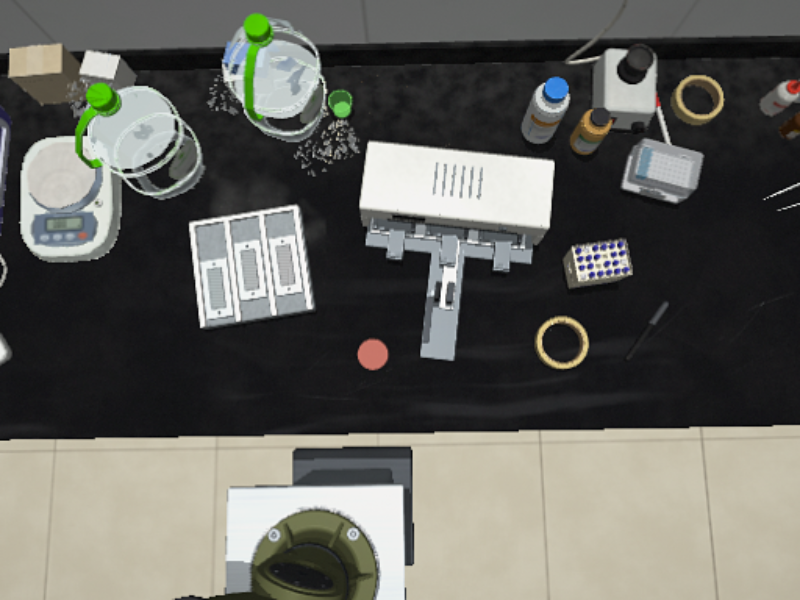

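The scene shows all three carriers, one in each lane. In the top view (800 px wide), the bench corners are at about (190,222), (298,206), (314,312) and (201,327). The hood top is at about (370,142)-(553,160), the handle is near (445,292), and the petri dish is near (372,354).

```bash
cat > m.py <<'E'
from h import *
im=cv2.imread('pics/top0.png');c=cam('top')
def blobs(m,amin):
    n,l,s,ce=cv2.connectedComponentsWithStats(m);return [(l==i).astype(np.uint8) for i in range(1,n) if s[i,4]>amin]
w=(im.min(2)>205).astype(np.uint8)
print('white blobs')
for b in blobs(w,150):
    p=cv2.findContours(b,0,1)[0][0];x,y,ww,hh=cv2.boundingRect(p)
    print(x,y,ww,hh,b.sum())
E
python3 m.py; python3 -c "
import cv2
a=cv2.imread('pics/top0.png');b=cv2.imread('pics/scene0.png')
cv2.imwrite('pics/e.png',cv2.resize(a[85:235,115:365],(800,480),interpolation=2))
cv2.imwrite('pics/f.png',cv2.resize(b[105:255,180:380],(800,600),interpolation=2))"
```

```text
white blobs
51 33 25 17 302
13 81 69 82 1186
230 91 125 55 4896
121 132 79 78 946
172 151 21 38 340
150 154 20 38 329
281 154 13 44 153
128 165 21 39 329
144 311 115 73 3632
```

View pics/e.png

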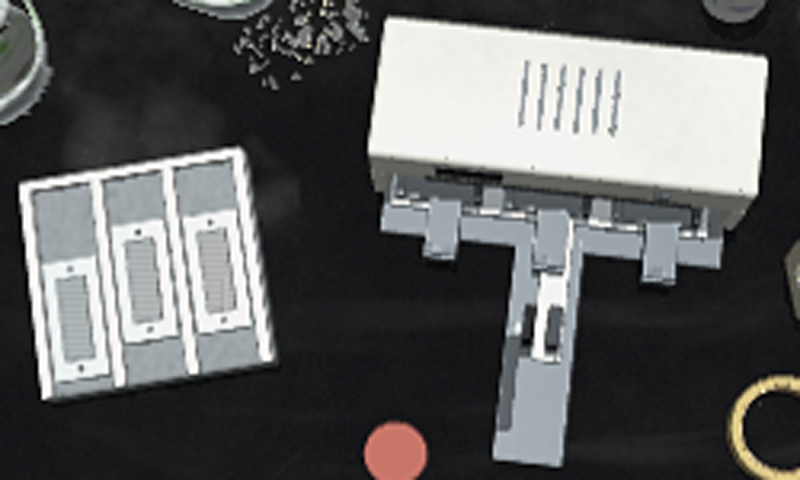

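View pics/f.png

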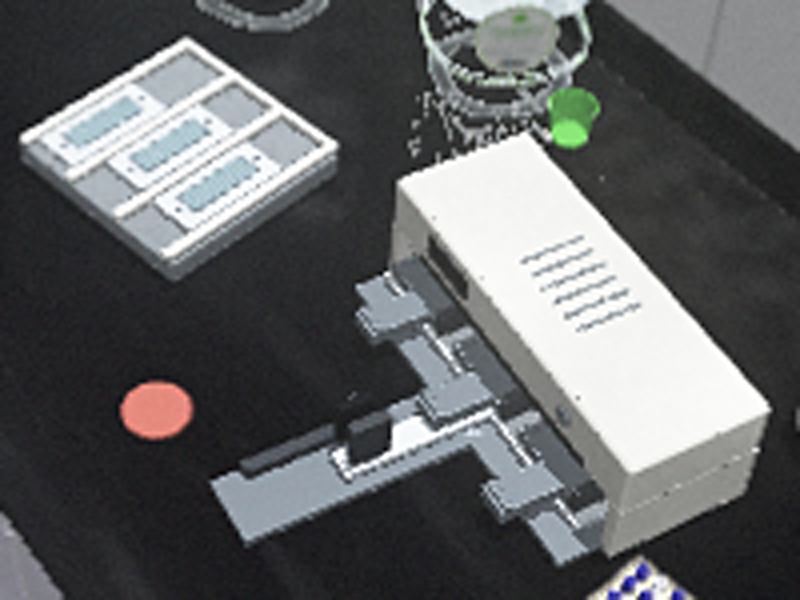

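The crops are clear. In e.png (3.2x, offset 115,85), the hood top corners are (388,17), (768,57), (757,193) and (370,155). The bench rib corners are (20,184), (243,149), (272,360) and (46,397). In f.png (4x, offset 180,105) the same corners can be seen, plus the handle at about (365,425). Next I'll triangulate.

```bash
cat > m.py <<'E'
from h import *
ct,cs=cam('top'),cam('scene')
E=lambda p:np.array(p)/3.2+[115,85]-.3
F=lambda p:np.array(p)/4+[180,105]-.4
def tri(pa,pb):
    out=[]
    oa,va=ray(ct,pa);ob,vb=ray(cs,pb)
    for a,b in zip(va,vb):
        s=np.linalg.lstsq(np.c_[a,-b],ob-oa,rcond=None)[0];p,q=oa+s[0]*a,ob+s[1]*b;out.append(np.r_[(p+q)/2,np.linalg.norm(p-q)])
    return np.array(out)
def fit(model,W):
    m,w=model.mean(0),W.mean(0);A=(model-m).T@(W-w);th=np.arctan2(A[0,1]-A[1,0],A[0,0]+A[1,1])
    R=np.array([[np.cos(th),-np.sin(th)],[np.sin(th),np.cos(th)]]);t=w-R@m;return th,t,(model@R.T+t-W)
# order FL,BL,BR,FR
be=E([(46,397),(20,184),(243,149),(272,360)]);bf=F([(22,139),(187,40),(336,147),(172,252)])
he=E([(370,155),(388,17),(768,57),(757,193)]);hf=F([(398,181),(530,135),(768,408),(628,472)])
mb=np.array([(-100,107),(100,107),(100,-107),(-100,-107.)]);mh=np.array([(-10,170),(120,170),(120,-170),(-10,-170.)])
for n,e,f,m,z in(('bench',be,bf,mb,39),('hood',he,hf,mh,112)):
    print(n,tri(e,f).round(1).tolist())
    for c,p in((ct,e),(cs,f)):
        th,t,r=fit(m,onz(c,p,z)[:,:2]);print(th.round(4),t.round(1),r.round(1).tolist())
E
python3 m.py
```

```text
bench [[441.1, 204.5, 35.1, 1.5], [640.1, 237.0, 33.5, 0.6], [667.4, 29.9, 37.1, 0.7], [470.7, -0.5, 44.6, 4.7]]
0.1459 [553.7 117.3] [[-0.8, 5.1], [-1.1, 2.6], [1.1, -3.4], [0.9, -4.3]]
0.1516 [554.6 115.8] [[-0.6, 6.2], [0.3, 5.5], [3.9, -3.3], [-3.6, -8.4]]
hood [[637.2, -93.5, 108.7, 2.4], [766.0, -110.1, 104.6, 3.1], [717.5, -441.6, 109.5, 0.1], [594.1, -424.3, 108.7, 1.9]]
-0.1292 [ 622.2 -259.9] [[-0.9, 3.2], [2.0, 3.1], [2.7, -3.0], [-3.7, -3.3]]
-0.1394 [ 621.7 -262.5] [[-0.8, 3.6], [2.4, 5.2], [1.3, -4.9], [-2.9, -4.0]]
```

```bash
cat >> h.py <<'E'
def go(p,yaw,o=None):
    """print shift (mm, tool axes) and turn about tool axes to reach TCP p, tool y at yaw from world y, pointing down"""
    o=o or sensors.get_obs();R=Ro.from_rotvec(o['tool_rot']).as_matrix()
    best=None
    for y in(yaw,yaw+np.pi):
        ya=np.array([-np.sin(y),np.cos(y),0]);z=np.array([0,0,-1.]);T=np.c_[np.cross(ya,z),ya,z]
        r=Ro.from_matrix(R.T@T).as_rotvec()
        if best is None or np.linalg.norm(r)<np.linalg.norm(best):best=r
    print('go',(R.T@(np.array(p)-o['tool_pos'])/1000).round(4).tolist(),best.round(4).tolist())
def fr(th,t): # frame -> world
    c,s=np.cos(th),np.sin(th);R=np.array([[c,-s],[s,c]]);return lambda x,y:(R@[x,y]+t)
def inv(th,t,P):
    c,s=np.cos(th),np.sin(th);R=np.array([[c,-s],[s,c]]);return (np.atleast_2d(P)[:,:2]-t)@R
E
python3 - <<'E'
from h import *
exec(open('m.py').read().split('for n,e')[0])
S=(-.134,np.array([622,-261.]))
print(inv(*S,onz(ct,E([(527,327),(553,327),(540,327)]),63)))
print(inv(*S,onz(cs,F([(365,425)]),63)))
print(np.array(viewer.camera_model('wrist')['T_tool_cam']).round(3))
# carriers in bench frame z=38
B=(.148,np.array([554,116.5]))
for im,c in((cv2.imread('pics/top0.png'),ct),):
  for (x,y,w,h) in((172,151,21,38),(150,154,20,38),(128,165,21,39)):
    m=(im[y:y+h,x:x+w].min(2)>205).astype(np.uint8);p=cv2.findContours(m,0,1)[0];p=max(p,key=len).reshape(-1,2)+[x,y]
    print(inv(*B,onz(c,[cv2.minAreaRect(p.astype(np.float32))[0]],38)))
go([560,130,250],.148)
E
```

```text
[[-134.89140458   16.47933139]
 [-132.29878381   -6.20311402]
 [-133.59499058    5.13715506]]
[[-134.65814146  -11.04559873]]
[[-0.0000e+00 -9.4500e-01 -3.2700e-01  8.5266e+01]
 [ 1.0000e+00  0.0000e+00 -1.0000e-03  8.8000e-02]
 [ 1.0000e-03 -3.2700e-01  9.4500e-01 -1.2321e+02]
 [ 0.0000e+00  0.0000e+00  0.0000e+00  1.0000e+00]]
[[-11.21740318 -62.85740837]]
[[-8.85089901  3.63724943]]
[[-33.00545041  69.14770768]]
go [-0.5026, -0.3705, 0.0001] [-0.0015, -0.0002, -0.4268]
```

Emit:
play_rows:
  series:
    - [-0.25,-0.185,0,0,0,0,1]
    - [-0.25,-0.185,0,0,0,0,1]
    - [-0.25,-0.185,0,0,0,0,1]
    - [-0.25,-0.185,0,0,0,0,1]
    - [-0.25,-0.185,0,0,0,0,1]
    - [-0.25,-0.185,0,0,0,0,1]
    - [-0.25,-0.185,0,0,0,0,1]
    - [-0.25,-0.185,0,0,0,0,1]

```text
t: 0.82
tool_pos: [372.3, 372.6, 250.4]
tool_rot: [0.447, 3.108, -0.003]
ft_force: [-0.5, 0.6, -0.4]
gripper_width: 1.003
grip_force: 0.0
```

Emit:
play_rows:
  series:
    - [-0.25,-0.185,0,0,0,-0.427,1]
    - [-0.25,-0.185,0,0,0,-0.427,1]
    - [-0.25,-0.185,0,0,0,-0.427,1]
    - [-0.25,-0.185,0,0,0,-0.427,1]
    - [-0.25,-0.185,0,0,0,-0.427,1]
    - [-0.25,-0.185,0,0,0,-0.427,1]
    - [-0.25,-0.185,0,0,0,-0.427,1]
    - [-0.25,-0.185,0,0,0,-0.427,1]

```text
t: 1.48
tool_pos: [559.2, 127.9, 250.3]
tool_rot: [-0.228, 3.133, -0.002]
ft_force: [-0.8, -0.1, -0.2]
gripper_width: 0.999
grip_force: 0.0
```

```bash
python3 - <<'E'
from h import *
o=sensors.get_obs();print(o['t'],o['tool_pos'],o['tool_rot'],o['dq'].round(3))
im,c=shot('wrist','w1.png')
B=(.148,np.array([554,116.5]));f=fr(*B)
q=proj(c,[[*f(x,y),39] for x,y in((-100,107),(100,107),(100,-107),(-100,-107))]);print(q.round())
S=(-.134,np.array([622,-261.]))
go([*fr(*S)(-115,0),250],-.134)
np.save('w1.npy',np.array([*c[2].ravel(),*c[3]]))
E
```

```text
1.4833 [559.1955496  127.91931811 250.32454535] [-2.28488974e-01  3.13268386e+00 -1.63788653e-03] [ 0.448  0.349  0.283 -0.354 -0.183  0.05   0.757]
[[347.  62.]
 [331. 238.]
 [156. 238.]
 [137.  63.]]
go [0.1042, -0.3556, 0.0021] [-0.0055, 0.0037, 0.2713]
```

View pics/w1.png

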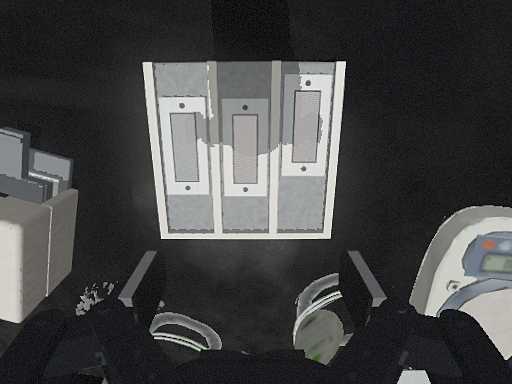

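The wrist view shows the bench ribs with outer corners at about (144,62), (345,62), (331,240) and (162,240). The carriers are at about (184,146), (245,148) and (303,125). The arm was still settling, so I'll take another picture now and fit.

```bash
cat > bench.py <<'E'
from h import *
viewer.get_image('wrist');im,c=shot('wrist','w2.png');o=sensors.get_obs();print(np.abs(o['dq']).max(),o['tool_pos'])
g=im.min(2)
# sub-pixel edges: rows for left/right ribs, columns for back rib
def cross(v):
    i=np.where(v>115)[0];return i
L=[];Rr=[]
for r in range(80,230,6):
    i=np.where(g[r,120:370]>120)[0]+120
    L.append((i[0]-.5,r));Rr.append((i[-1]+.5,r))
Bk=[(cc,np.where(g[200:262,cc]>120)[0][-1]+200.5) for cc in range(170,325,6)]
Fr=[(cc,np.where(g[40:100,cc]>120)[0][0]+39.5) for cc in (146,147,148,149,341,342,343)]
res={}
for n,p in(('R',L),('L',Rr),('B',Bk),('F',Fr)):
    P=onz(c,p,39)[:,:2];l=cv2.fitLine(P.astype(np.float32),cv2.DIST_HUBER,0,.01,.01).ravel();res[n]=l
    a=np.arctan2(l[1],l[0]);print(n,((a+np.pi/2)%np.pi-np.pi/2).round(4),l[2:].round(1),P[0].round(1),P[-1].round(1))
th=np.mean([np.arctan(res[k][1]/res[k][0]) for k in 'LR'])
cy=np.mean([inv(th,np.zeros(2),res[k][2:])[0,1] for k in 'LR']);w=np.diff([inv(th,np.zeros(2),res[k][2:])[0,1] for k in 'RL'])
bx=inv(th,np.zeros(2),res['B'][2:])[0,0];fx=np.median(inv(th,np.zeros(2),onz(c,Fr,39))[:,0])
print('th',th,'width',w,'len',bx-fx,'centre',fr(th,np.zeros(2))((bx+fx)/2,cy))
E
python3 bench.py
```

```text
0.0688805783135688 [558.94506491 127.9303512  249.98617239]
R 0.15 [570.5  16.3] [487.    3.9] [649.1  28.2]
L 0.1434 [542.8 221.8] [458.9 208.7] [620.4 232.5]
B -1.4204 [655.7 116. ] [667.6  36.9] [640.7 217.8]
F -1.4224 [456.4  86.9] [469.1   1.6] [439.2 199.6]
th 0.1467048 width [207.30967605] len 201.33258260177604 centre [553.56931897 118.60196631]
```

```bash
python3 - <<'E'
from h import *
S=(-.134,np.array([622,-261.]))
go([*fr(*S)(-90,0),250],-.134)
E
```

```text
go [0.0791, -0.3694, 0.0005] [-0.0014, -0.0001, 0.2756]
```

Emit:
play_rows:
  series:
    - [0.04,-0.185,0,0,0,0,1]
    - [0.04,-0.185,0,0,0,0,1]
    - [0.04,-0.185,0,0,0,0,1]
    - [0.04,-0.185,0,0,0,0,1]
    - [0.04,-0.185,0,0,0,0,1]
    - [0.04,-0.185,0,0,0,0,1]
    - [0.04,-0.185,0,0,0,0,1]

```text
t: 2.22
tool_pos: [545.1, -57.2, 250.3]
tool_rot: [0.23, -3.133, -0.002]
ft_force: [1.3, 1.2, -0.6]
gripper_width: 1.0
grip_force: 0.0
```

Emit:
play_rows:
  series:
    - [0.04,-0.185,0,0,0,0.276,1]
    - [0.04,-0.185,0,0,0,0.276,1]
    - [0.04,-0.185,0,0,0,0.276,1]
    - [0.04,-0.185,0,0,0,0.276,1]
    - [0.04,-0.185,0,0,0,0.276,1]
    - [0.04,-0.185,0,0,0,0.276,1]
    - [0.04,-0.185,0,0,0,0.276,1]
    - [0.04,-0.185,0,0,0,0.276,1]

```text
t: 2.88
tool_pos: [534.5, -242.6, 249.7]
tool_rot: [-0.194, -3.135, -0.003]
ft_force: [-0.4, 0.5, -0.2]
gripper_width: 0.997
grip_force: 0.0
```

```bash
python3 - <<'E'
from h import *
for i in range(4): viewer.get_image('wrist')
im,c=shot('wrist','w3.png');print(sensors.get_obs()['dq'].round(2),sensors.get_obs()['tool_pos'])
cv2.imwrite('pics/w3b.png',cv2.resize(im[...,::-1],(800,600),interpolation=2))
S=(-.134,np.array([622,-261.]));f=fr(*S)
print(proj(c,[[*f(x,y),112] for x,y in((-10,170),(-10,-170))]).round(1))
E
```

```text
[ 0.01  0.    0.01 -0.    0.   -0.    0.  ] [ 533.92937867 -244.3131265   250.26382162]
[[416.2 261.4]
 [ 75.1 258.4]]
```

View pics/w3b.png

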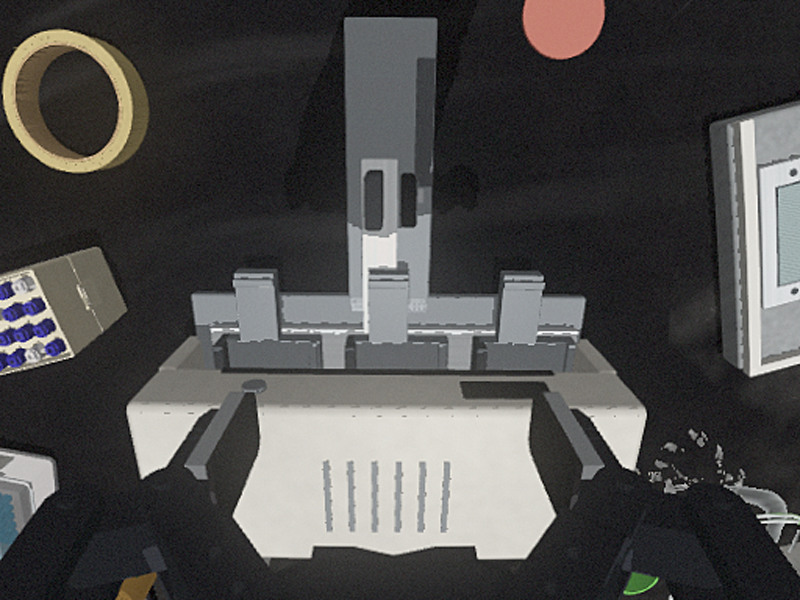

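The handle is clear at the 800 px scale: the fin is at about (373,200), the tab at about (408,200), and the hood's front edge is at row 408 from column 128 to 645. I'll measure the axis and the handle next.

```bash
python3 - <<'E'
from h import *
im=cv2.imread('pics/w3.png');c=cam('wrist');g=im.min(2).astype(int)
P=[]
for cc in range(90,408,6):
    col=g[245:275,cc];i=np.where(col>190)[0]
    if len(i):P.append((cc,245+i[0]-.5))
W=onz(c,P,112)[:,:2];l=cv2.fitLine(W.astype(np.float32),cv2.DIST_HUBER,0,.01,.01).ravel();print('hood front yaw',np.arctan(l[1]/l[0])+0, l[2:],len(P))
# plate edges (base ramp), z ~ low
for z in(0,10):
  for nm,lo,hi in(('l',200,240),('r',260,295)):
    P=[]
    for r in range(20,95,4):
        i=np.where(g[r,lo:hi]>70)[0]
        if len(i):P.append((lo+(i[0] if nm=='l' else i[-1]),r))
    W=onz(c,P,z)[:,:2];l=cv2.fitLine(W.astype(np.float32),cv2.DIST_HUBER,0,.01,.01).ravel();print(nm,z,np.arctan(l[1]/l[0]),l[2:],W[0],W[-1])
d=(g<45).astype(np.uint8);d[:,:228]=0;d[:,272:]=0;d[:105]=0;d[152:]=0
n,lab,s,ce=cv2.connectedComponentsWithStats(d)
S=(-.134,np.array([622,-261.]))
for i in range(1,n):
    if s[i,4]>30:
        x,y,w,h,a=s[i];print(s[i],inv(*S,onz(c,[(x-.5,y-.5),(x+w-.5,y+h-.5)],63)).round(1).tolist(),onz(c,[(x+w/2-.5,y+h/2-.5)],63).round(1))
E
```

```text
hood front yaw 1.4441282 [ 610.25793 -287.42392] 43
l 0 -0.14440382 [ 415.3236  -264.33853] [ 378.50491381 -259.92616247] [ 454.26796572 -269.28632025]
r 0 -0.3314741 [ 418.3374  -205.01576] [ 386.59543908 -195.93270775] [ 460.54931879 -219.77501377]
l 10 -0.14440548 [ 416.23468 -263.51544] [ 380.40185235 -259.22118898] [ 454.13625394 -268.33071684]
r 10 -0.33244857 [ 419.47263 -206.03255] [ 388.2757437  -196.94123891] [ 460.24941594 -220.14513742]
[257 111  10  34 253] [[-149.5, 8.8], [-115.9, 19.3]] [[ 492.1 -229.4   63. ]]
```

```bash
python3 - <<'E'
from h import *
c=cam('wrist');ct=cam('top')
oa,va=ray(c,[(261.5,127.5)]);ob,vb=ray(ct,[np.array((527,327))/3.2+[114.7,84.7]])
s=np.linalg.lstsq(np.c_[va[0],-vb[0]],ob-oa,rcond=None)[0];print('tab top',oa+s[0]*va[0],ob+s[1]*vb[0])
go([489.8,-246.3,57],-.131)
E
```

```text
tab top [ 497.80510209 -228.83895748   21.54030712] [ 497.96760629 -228.7318859    21.56412999]
go [0.0436, -0.0076, 0.1933] [0.0008, 0.0001, 0.0061]
```

Emit:
play_rows:
  series:
    - [0.043,-0.008,0.1,0,0,0.006,0.4]
    - [0.043,-0.008,0.1,0,0,0.006,0.4]
    - [0.043,-0.008,0.1,0,0,0.006,0.4]
    - [0.043,-0.008,0.1,0,0,0.006,0.4]
    - [0.043,-0.008,0.1,0,0,0.006,0.4]
    - [0.043,-0.008,0.1,0,0,0.006,0.4]
    - [0.043,-0.008,0.1,0,0,0.006,0.4]

```text
t: 3.72
tool_pos: [492.1, -248.9, 152.7]
tool_rot: [0.208, 3.13, -0.002]
ft_force: [0.3, 0.2, 0.5]
gripper_width: 0.701
grip_force: 0.0
```

```bash
python3 - <<'E'
from h import *
for i in range(3): viewer.get_image('wrist')
im,c=shot('wrist','w4.png');o=sensors.get_obs();print(o['tool_pos'],o['gripper_width'],np.abs(o['dq']).max())
g=im.min(2);d=(g<45).astype(np.uint8)
print(proj(c,[[490.5,-241.3,63],[492.1,-229.4,63]]).round(0))
cv2.imwrite('pics/w4b.png',cv2.resize(im[60:320,120:400,::-1],(640,594),interpolation=2))
E
```

```text
[ 490.75776004 -248.74804817  151.44167694] 0.697593607819061 0.015140080042853398
[[262. 202.]
 [278. 202.]]
```

View pics/w4b.png

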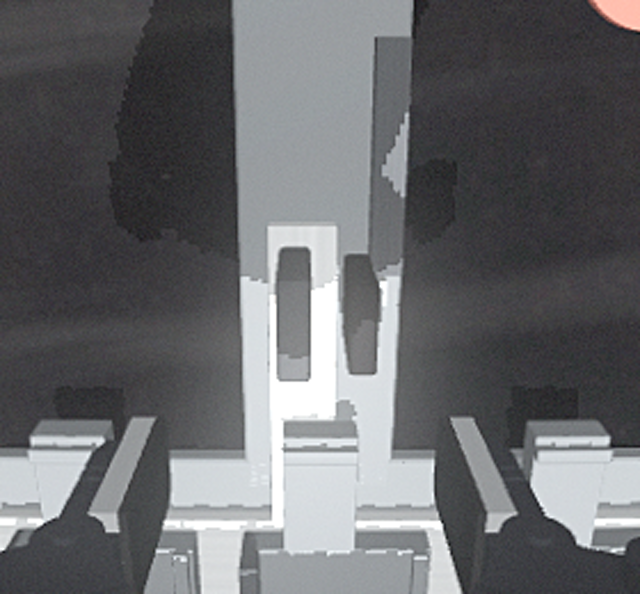

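The crop shows the fin at columns 277-310 and the tab at 343-380, row about 315. The tool's centre plane is about 6 mm to the fin side, as wanted, and the reprojection agrees with z = 63. Next I'll go down and pinch.

Emit:
play_rows:
  series:
    - [0.002,0.001,0.03,0,0,0,0.4]
    - [0.002,0.001,0.06,0,0,0,0.4]
    - [0.002,0.001,0.095,0,0,0,0.4]
    - [0.002,0.001,0.095,0,0,0,0.4]
    - [0.002,0.001,0.095,0,0,0,0.4]
    - [0.002,0.001,0.095,0,0,0,0.4]

```text
t: 4.42
tool_pos: [488.9, -248.1, 57.0]
tool_rot: [0.21, 3.133, -0.001]
ft_force: [0.5, 0.2, 0.6]
gripper_width: 0.701
grip_force: 0.0
```

Emit:
play_rows:
  series:
    - [0,0,0,0,0,0,-1]
    - [0,0,0,0,0,0,-1]
    - [0,0,0,0,0,0,-1]
    - [0,0,0,0,0,0,-1]
    - [0,0,0,0,0,0,-1]
    - [0,0,0,0,0,0,-1]
    - [0,0,0,0,0,0,-1]
    - [0,0,0,0,0,0,-1]

```text
t: 5.08
tool_pos: [489.9, -246.7, 57.7]
tool_rot: [0.207, 3.131, 0.002]
ft_force: [-0.4, 3.4, 6.8]
gripper_width: 0.244
grip_force: 61.6
```

Emit:
play_rows:
  series:
    - [0.01,0,0,0,0,0,-1]
    - [0.022,0,0,0,0,0,-1]
    - [0.035,0,0,0,0,0,-1]
    - [0.05,0,0,0,0,0,-1]
    - [0.065,0,0,0,0,0,-1]
    - [0.08,0,0,0,0,0,-1]
    - [0.092,0,0,0,0,0,-1]
    - [0.1,0,0,0,0,0,-1]

```text
t: 5.75
tool_pos: [391.4, -233.6, 57.7]
tool_rot: [0.207, 3.127, 0.001]
ft_force: [32.2, -0.6, -9.9]
gripper_width: 0.241
grip_force: 59.2
```

Emit:
play_rows:
  series:
    - [0.001,0,0,0,0,0,-1]
    - [0.002,0,0,0,0,0,-1]
    - [0.002,0,0,0,0,0,-1]
    - [0.002,0,0,0,0,0,-1]

```text
t: 6.08
tool_pos: [391.6, -233.5, 57.7]
tool_rot: [0.205, 3.125, -0.001]
ft_force: [9.2, 1.4, -1.9]
gripper_width: 0.244
grip_force: 61.9
```

Emit:
play_rows:
  series:
    - [0,0,0,0,0,0,0.4]
    - [0,0,0,0,0,0,0.4]
    - [0,0,0,0,0,0,0.4]
    - [0,0,0,0,0,0,0.4]
    - [0,0,-0.04,0,0,0,0.4]
    - [0,0,-0.08,0,0,0,0.4]
    - [0,0,-0.12,0,0,0,0.4]
    - [0,0,-0.16,0,0,0,0.4]

```text
t: 6.75
tool_pos: [385.7, -234.6, 217.3]
tool_rot: [0.213, 3.134, -0.001]
ft_force: [1.2, -0.7, -0.9]
gripper_width: 0.698
grip_force: 0.0
```

Emit:
play_rows:
  series:
    - [-0.06,0,-0.06,0,0,0,0.4]
    - [-0.09,0,-0.06,0,0,0,0.4]
    - [-0.09,0,-0.06,0,0,0,0.4]
    - [-0.09,0,-0.06,0,0,0,0.4]
    - [-0.09,0,-0.06,0,0,0,0.4]
    - [-0.09,0,-0.06,0,0,0,0.4]
    - [-0.09,0,-0.06,0,0,0,0.4]

```text
t: 7.33
tool_pos: [474.2, -246.2, 274.5]
tool_rot: [-0.212, -3.133, -0.001]
ft_force: [0.3, -0.4, -0.1]
gripper_width: 0.702
grip_force: 0.0
```

```bash
python3 - <<'E'
from h import *
for i in range(3): viewer.get_image('wrist')
o=sensors.get_obs();print(o['tool_pos'],np.abs(o['dq']).max());np.save('o5.npy',np.r_[o['tool_pos'],o['tool_rot']])
im,c=shot('wrist','w5.png')
cv2.imwrite('pics/w5b.png',cv2.resize(im[...,::-1],(800,600),interpolation=2))
E
```

```text
[ 474.80453283 -245.88557374  274.95263021] 0.00820467354607165
```

View pics/w5b.png

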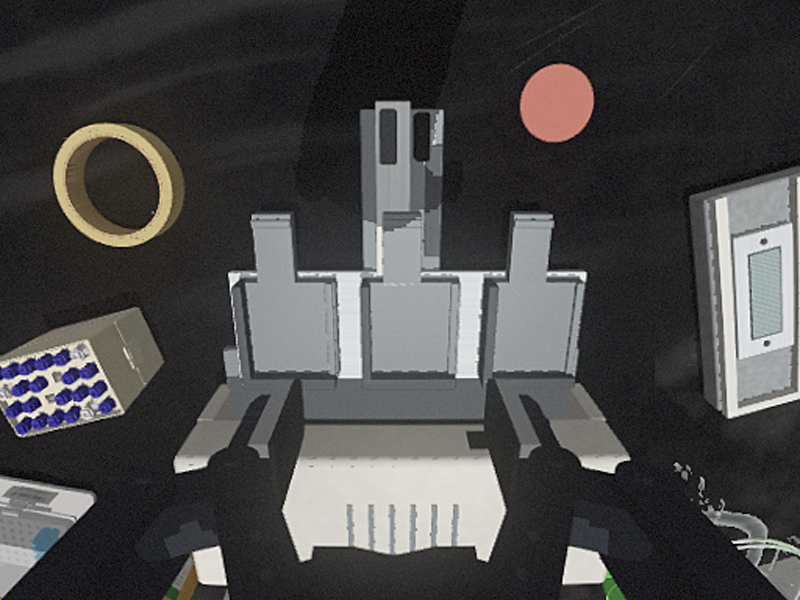

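The carriage is out. The bay beds are at about (290,325), (412,325) and (535,325), with tongues at columns 273, 402 and 530, back fences near row 375 and side fences on the left. I'll get the edges from intensity profiles.

```bash
python3 - <<'E'
from h import *
im=cv2.imread('pics/w5.png').astype(int).mean(2);c=cam('wrist')
S=(-.132,np.array([622,-259.5]))
def edges(px,T=14):
    pass
def prof(a,axis,k,lo,hi,nm):
    v=(im[k-2:k+3,lo:hi].mean(0) if axis==0 else im[lo:hi,k-2:k+3].mean(1));g=np.diff(v)
    out=[]
    for i in range(1,len(g)-1):
        if abs(g[i])>7 and abs(g[i])>=abs(g[i-1]) and abs(g[i])>abs(g[i+1]):
            q=lo+i+.5;p=(q,k) if axis==0 else (k,q)
            w=[inv(*S,onz(c,[p],z))[0][1-axis] for z in(34,38,46)]
            out.append((q,round(g[i]),*np.round(w,1)))
    print(nm,*out,sep='\n ')
prof(0,0,211,140,385,'row211 (y at z34,38,46)')
prof(0,0,158,150,365,'row158 tongues')
for k in(179,182,258,262,340,344): prof(0,1,k,125,250,'col%d (x)'%k)
E
```

```text
row211 (y at z34,38,46)
 (149.5, 142, np.float64(-137.9), np.float64(-136.5), np.float64(-133.6))
 (156.5, -45, np.float64(-128.8), np.float64(-127.4), np.float64(-124.7))
 (159.5, 66, np.float64(-124.9), np.float64(-123.6), np.float64(-121.0))
 (207.5, -18, np.float64(-62.9), np.float64(-62.2), np.float64(-61.0))
 (209.5, 10, np.float64(-60.3), np.float64(-59.7), np.float64(-58.5))
 (212.5, -39, np.float64(-56.4), np.float64(-55.9), np.float64(-54.8))
 (216.5, 124, np.float64(-51.3), np.float64(-50.8), np.float64(-49.8))
 (230.5, -71, np.float64(-33.4), np.float64(-33.1), np.float64(-32.4))
 (235.5, -23, np.float64(-27.0), np.float64(-26.7), np.float64(-26.3))
 (237.5, 50, np.float64(-24.4), np.float64(-24.2), np.float64(-23.8))
 (286.5, -59, np.float64(38.3), np.float64(37.9), np.float64(36.9))
 (293.5, 46, np.float64(47.3), np.float64(46.7), np.float64(45.6))
 (306.5, -88, np.float64(64.0), np.float64(63.3), np.float64(61.7))
 (310.5, 34, np.float64(69.2), np.float64(68.4), np.float64(66.7))
 (316.5, 39, np.float64(76.9), np.float64(76.0), np.float64(74.2))
 (365.5, 60, np.float64
[... 3746 characters left out ...]
 np.float64(-41.2), np.float64(-45.5))
 (242.5, 24, np.float64(-31.6), np.float64(-33.8), np.float64(-38.2))
col344 (x)
 (134.5, 32, np.float64(-175.5), np.float64(-176.1), np.float64(-177.4))
 (136.5, 66, np.float64(-173.1), np.float64(-173.8), np.float64(-175.1))
 (139.5, -45, np.float64(-169.5), np.float64(-170.2), np.float64(-171.6))
 (141.5, 42, np.float64(-167.1), np.float64(-167.9), np.float64(-169.3))
 (144.5, -15, np.float64(-163.5), np.float64(-164.3), np.float64(-165.8))
 (146.5, 12, np.float64(-161.1), np.float64(-161.9), np.float64(-163.5))
 (236.5, -65, np.float64(-40.6), np.float64(-42.7), np.float64(-46.9))
 (242.5, 23, np.float64(-31.6), np.float64(-33.8), np.float64(-38.2))
```

```bash
cat >> h.py <<'E'
B=(.147,np.array([553.6,118.6]));S=(-.132,np.array([622,-259.5]))
bw=lambda x,y:fr(*B)(x,y)
sw=lambda x,y:fr(*S)(x,y)
E
python3 - <<'E'
from h import *
print(bw(78,-66),bw(-19,-66))
go([*bw(78,-66),110],B[0])
E
```

```text
[640.42586147  64.73656361] [544.47201208  50.52886194]
go [-0.1223, 0.3298, 0.1653] [0.0008, -0.0001, -0.2814]
```

Emit:
play_rows:
  series:
    - [-0.122,0.33,0,0,0,-0.281,-1]
    - [-0.122,0.33,0,0,0,-0.281,-1]
    - [-0.122,0.33,0,0,0,-0.281,-1]
    - [-0.122,0.33,0,0,0,-0.281,-1]
    - [-0.122,0.33,0,0,0,-0.281,-1]
    - [-0.122,0.33,0,0,0,-0.281,-1]
    - [-0.122,0.33,0,0,0,-0.281,-1]
    - [-0.122,0.33,0,0,0,-0.281,-1]

```text
t: 8.2
tool_pos: [632.5, 50.5, 275.4]
tool_rot: [-0.231, 3.133, 0.001]
ft_force: [0.4, 0.2, 0.5]
gripper_width: -0.0
grip_force: 0.0
```

Emit:
play_rows:
  series:
    - [0,0,0,0,0,0,-1]
    - [0,0,0,0,0,0,-1]
    - [0,0,0,0,0,0,-1]
    - [0,0,0,0,0,0,-1]
    - [0,0,0,0,0,0,-1]

```text
t: 8.62
tool_pos: [631.8, 46.5, 275.8]
tool_rot: [-0.226, 3.133, -0.0]
ft_force: [-0.2, -0.7, -0.5]
gripper_width: -0.003
grip_force: 0.0
```

```bash
python3 - <<'E'
from h import *
o=sensors.get_obs();print(o['tool_pos'],np.abs(o['dq']).max())
go([*bw(78,-66),110],B[0])
E
```

```text
[631.79112881  46.51224458 275.81617116] 0.004603936118165172
go [-0.0111, 0.0168, 0.1658] [-0.0001, 0.0005, -0.0028]
```

Emit:
play_rows:
  series:
    - [-0.011,0.017,0.04,0,0,-0.003,-1]
    - [-0.011,0.017,0.08,0,0,-0.003,-1]
    - [-0.011,0.017,0.12,0,0,-0.003,-1]
    - [-0.011,0.017,0.16,0,0,-0.003,-1]
    - [-0.011,0.017,0.17,0,0,-0.003,-1]
    - [-0.011,0.017,0.17,0,0,-0.003,-1]
    - [-0.011,0.017,0.17,0,0,-0.003,-1]
    - [-0.011,0.017,0.17,0,0,-0.003,-1]

```text
t: 9.28
tool_pos: [642.7, 66.7, 108.8]
tool_rot: [-0.234, 3.128, 0.001]
ft_force: [0.5, 0.2, 1.4]
gripper_width: -0.0
grip_force: 0.0
```

```bash
python3 - <<'E'
from h import *
o=sensors.get_obs();print(o['tool_pos'],inv(*B,[o['tool_pos']]),np.abs(o['dq']).max())
go([*bw(78,-66),53],B[0])
E
```

```text
[642.73432549  66.65233356 108.77683773] [[ 80.56417213 -64.44301512]] 0.012296033898792021
go [0.0029, -0.0016, 0.0558] [0.0001, 0.0054, 0.0023]
```

Emit:
play_rows:
  series:
    - [0.003,-0.001,0.03,0,0.005,0.002,-1]
    - [0.003,-0.001,0.056,0,0.005,0.002,-1]
    - [0.003,-0.001,0.056,0,0.005,0.002,-1]
    - [0.003,-0.001,0.056,0,0.005,0.002,-1]

```text
t: 9.62
tool_pos: [639.1, 65.7, 51.6]
tool_rot: [0.232, -3.131, -0.0]
ft_force: [-0.2, -0.2, 1.3]
gripper_width: -0.002
grip_force: 0.0
```

Emit:
play_rows:
  series:
    - [0.01,0,0,0,0,0,-1]
    - [0.022,0,0,0,0,0,-1]
    - [0.034,0,0,0,0,0,-1]
    - [0.046,0,0,0,0,0,-1]
    - [0.058,0,0,0,0,0,-1]
    - [0.07,0,0,0,0,0,-1]
    - [0.08,0,0,0,0,0,-1]
    - [0.085,0,0,0,0,0,-1]

```text
t: 10.28
tool_pos: [554.4, 53.2, 52.0]
tool_rot: [0.232, -3.132, -0.001]
ft_force: [2.7, -0.5, 1.7]
gripper_width: -0.003
grip_force: 1.1
```

Emit:
play_rows:
  series:
    - [0.004,0,0,0,0,0,-1]
    - [0.008,0,0,0,0,0,-1]
    - [0.01,0,0,0,0,0,-1]
    - [0.01,0,0,0,0,0,-1]
    - [0.01,0,0,0,0,0,-1]
    - [0.01,0,0,0,0,0,-1]

```text
t: 10.78
tool_pos: [543.8, 51.7, 49.6]
tool_rot: [0.232, -3.128, 0.001]
ft_force: [1.9, 0.8, 1.3]
gripper_width: -0.001
grip_force: 0.7
```

```bash
python3 - <<'E'
from h import *
im,c=shot('wrist','w6.png')
o=sensors.get_obs();print(o['tool_pos'],inv(*B,[o['tool_pos']]),np.abs(o['dq']).max(),o['ft_force'])
im2,ct=shot('top','t6.png')
cv2.imwrite('pics/w6b.png',cv2.resize(im[...,::-1],(640,480),interpolation=2))
E
```

```text
[543.84886774  51.65759929  49.608311  ] [[-19.45109623 -64.79216348]] 0.0027264429380218515 [1.48939183 0.40071012 2.30115445]
```

View pics/w6b.png

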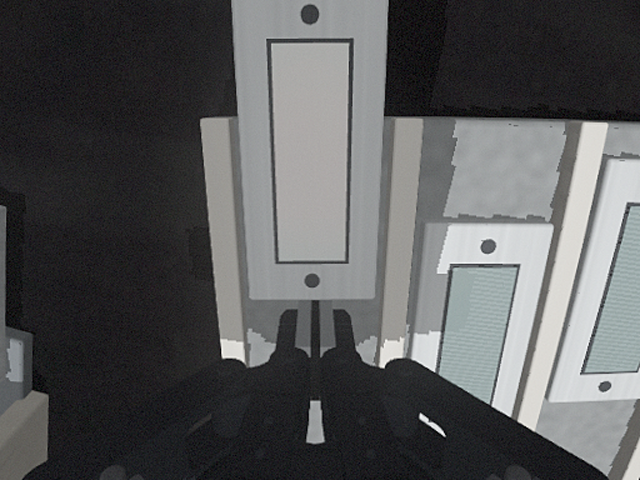

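The carrier overhangs the edge. Its rear edge is at row 299 (columns 247-376 of 640) and the bench's front edge is at row 118. The neighbouring carriers haven't moved. Next I'll measure the carrier and work out the lift and grip moves.

```bash
python3 - <<'E'
from h import *
c=cam('wrist')
p=lambda a:np.array(a)/1.25-.4
print('rear',inv(*B,onz(c,p([(250,299),(374,300)]),38)),'edge',inv(*B,onz(c,p([(218,118),(405,118)]),39)))
print('sides',inv(*B,onz(c,p([(242,200),(381,200),(235,50),(387,50)]),38)))
go([*bw(-19,-66),120],B[0])
E
```

```text
rear [[-32.45748959 -90.26829738]
 [-32.0989838  -41.55013597]] edge [[-100.64657764  -97.32063104]
 [-100.68221412  -34.61294412]]
sides [[ -72.20593268  -90.99563027]
 [ -72.25824238  -41.05827246]
 [-121.84812544  -90.59823917]
 [-121.85410271  -41.58872754]]
go [-0.0001, -0.0012, -0.0704] [-0.0002, -0.0053, 0.0012]
```

Emit:
play_rows:
  series:
    - [0,0,-0.04,0,0,0,-1]
    - [0,-0.001,-0.08,0,-0.005,0,0.7]
    - [0.04,-0.001,-0.08,0,-0.005,0,0.7]
    - [0.08,-0.001,-0.08,0,-0.005,0,0.7]
    - [0.108,-0.001,-0.08,0,-0.005,0,0.7]
    - [0.108,-0.001,-0.08,0,-0.005,0,0.7]
    - [0.108,-0.001,-0.08,0,-0.005,0,0.7]
    - [0.108,-0.001,-0.08,0,-0.005,0,0.7]

```text
t: 11.55
tool_pos: [437.8, 34.9, 130.4]
tool_rot: [-0.233, 3.133, 0.0]
ft_force: [0.3, 0.5, 1.0]
gripper_width: 0.851
grip_force: 0.0
```

```bash
python3 - <<'E'
from h import *
o=sensors.get_obs();print(o['tool_pos'],inv(*B,[o['tool_pos']]),np.abs(o['dq']).max(),o['gripper_width'])
go([*bw(-127.3,-66),31],B[0])
E
```

```text
[437.82575561  34.93881875 130.43008303] [[-126.779562    -65.80130371]] 0.027160174458366822 0.8508076925477245
go [0.0006, -0.0002, 0.0994] [0.0002, 0.0004, 0.0014]
```

Emit:
play_rows:
  series:
    - [0,0,0.035,0,0,0.001,0.7]
    - [0,0,0.07,0,0,0.001,0.7]
    - [0,0,0.099,0,0,0.001,0.7]
    - [0,0,0.099,0,0,0.001,0.7]
    - [0,0,0.099,0,0,0.001,0.7]

```text
t: 11.97
tool_pos: [437.0, 34.2, 30.3]
tool_rot: [0.23, -3.129, 0.004]
ft_force: [0.5, -1.2, 0.2]
gripper_width: 0.853
grip_force: 0.0
```

Emit:
play_rows:
  series:
    - [0,0,0,0,0,0,-1]
    - [0,0,0,0,0,0,-1]
    - [0,0,0,0,0,0,-1]
    - [0,0,0,0,0,0,-1]
    - [0,0,0,0,0,0,-1]
    - [0,0,0,0,0,0,-1]

```text
t: 12.47
tool_pos: [439.5, 35.0, 33.1]
tool_rot: [-0.231, 3.129, 0.001]
ft_force: [0.4, -0.5, 7.0]
gripper_width: 0.57
grip_force: 61.5
```

Emit:
play_rows:
  series:
    - [0,0,-0.01,0,0,0,-1]
    - [0,0,-0.03,0,0,0,-1]
    - [0,0,-0.06,0,0,0,-1]
    - [0,0,-0.09,0,0,0,-1]
    - [0,0,-0.12,0,0,0,-1]
    - [0,0,-0.12,0,0,0,-1]
    - [0,0,-0.12,0,0,0,-1]

```text
t: 13.05
tool_pos: [438.3, 35.1, 153.3]
tool_rot: [-0.231, 3.129, 0.003]
ft_force: [-1.1, 0.5, -2.1]
gripper_width: 0.567
grip_force: 62.3
```

```bash
python3 - <<'E'
from h import *
im,c=shot('wrist','w7.png')
o=sensors.get_obs();print(o['tool_pos'],inv(*B,[o['tool_pos']]),o['gripper_width'],o['grip_force'])
cv2.imwrite('pics/w7b.png',cv2.resize(im[...,::-1],(640,480),interpolation=2))
# target above right bay, carrier laid with centre at bay(-7,+7): TCP 40 nearer robot
go([*sw(-94.8-7-40,-100+7),110],S[0])
E
```

```text
[437.06448712  34.88751925 151.60829972] [[-127.54013407  -65.74054608]] 0.5702063813952339 62.31246829032898
go [0.0222, -0.3687, 0.0413] [0.0008, 0.0003, 0.2793]
```

View pics/w7b.png

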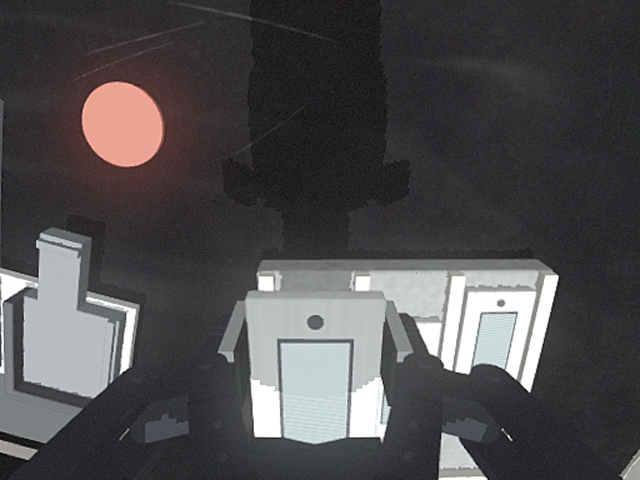

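The carrier is held level by its front end; its end edge is at row 297, columns 247-384. I'll carry it over the right bay.

Emit:
play_rows:
  series:
    - [0.022,-0.369,0,0,0,0.279,-1]
    - [0.022,-0.369,0,0,0,0.279,-1]
    - [0.022,-0.369,0,0,0,0.279,-1]
    - [0.022,-0.369,0,0,0,0.279,-1]
    - [0.022,-0.369,0,0,0,0.279,-1]
    - [0.022,-0.369,0,0,0,0.279,-1]
    - [0.022,-0.369,0,0,0,0.279,-1]
    - [0.022,-0.369,0,0,0,0.279,-1]

```text
t: 13.77
tool_pos: [465.3, -298.4, 149.6]
tool_rot: [-0.206, -3.132, -0.002]
ft_force: [0.6, 0.1, -1.8]
gripper_width: 0.568
grip_force: 62.4
```

```bash
python3 - <<'E'
from h import *
for i in range(4): viewer.get_image('wrist')
im,c=shot('wrist','w8.png')
o=sensors.get_obs();print(o['tool_pos'],np.abs(o['dq']).max(),o['gripper_width'],o['grip_force'],o['t'])
P=onz(c,np.array([(249,299),(383,299)])/1.25-.4,o['tool_pos'][2]+6)
print('front end in S',inv(*S,P),'tcp',inv(*S,[o['tool_pos']]))
go([*sw(-94.8-7-40,-100+7),80],S[0])
E
```

```text
[ 465.43855165 -296.33898366  149.49100954] 0.030197618158577553 0.5729420495929963 62.620264291763306 14.0167
front end in S [[-173.47831054  -81.40310332]
 [-173.33483407  -35.7083553 ]] tcp [[-150.35082761  -57.12465723]]
go [-0.0088, -0.0359, 0.0694] [0.0011, -0.0039, -0.0005]
```

```bash
python3 - <<'E'
from h import *
im=cv2.imread('pics/w8.png').mean(2);c=cam('wrist');o=sensors.get_obs()
for r in (230,234,238,242,246,250):print(r,[int(x) for x in im[r,190:204]],[int(x) for x in im[r,300:314]])
print([int(x) for x in im[225:250,225]])
E
```

```text
230 [188, 188, 188, 189, 188, 190, 189, 190, 188, 191, 190, 191, 192, 191] [197, 195, 197, 196, 193, 219, 223, 194, 215, 235, 211, 207, 209, 191]
234 [190, 189, 188, 187, 190, 188, 191, 187, 164, 143, 144, 146, 145, 149] [154, 155, 151, 152, 153, 146, 167, 193, 194, 194, 194, 193, 191, 193]
238 [187, 192, 190, 188, 190, 193, 179, 147, 159, 164, 166, 162, 165, 160] [159, 162, 157, 156, 158, 160, 151, 142, 179, 193, 193, 192, 193, 194]
242 [121, 128, 128, 122, 127, 130, 156, 178, 185, 187, 183, 182, 186, 184] [189, 186, 184, 186, 188, 187, 189, 184, 186, 136, 130, 128, 130, 127]
246 [126, 126, 130, 129, 130, 123, 144, 176, 185, 185, 184, 185, 184, 184] [189, 188, 187, 186, 187, 190, 187, 183, 160, 129, 129, 133, 133, 131]
250 [127, 128, 127, 130, 130, 129, 152, 178, 181, 188, 187, 186, 183, 185] [188, 188, 187, 186, 186, 188, 187, 183, 132, 128, 132, 132, 133, 132]
[108, 106, 104, 122, 130, 131, 130, 137, 149, 153, 153, 157, 153, 159, 180, 183, 183, 186, 184, 185, 185, 186, 188, 186, 186]
```

```bash
python3 - <<'E'
from h import *
c=cam('wrist');o=sensors.get_obs()
for p in([(196.3,239),(308.3,239)],[(197.8,232.5),(306.8,232.5)]):
    u=cv2.undistortPoints(np.array(p).reshape(-1,1,2),c[0],c[1]).reshape(-1,2);d=50/(u[1,0]-u[0,0])
    X=np.c_[u,[1,1]]*d;W=(X-c[3])@c[2];print(d,W.mean(0),inv(*S,W),W.mean(0)[2]-o['tool_pos'][2])
print(inv(*S,[o['tool_pos']]))
E
```

```text
137.32815920766808 [ 446.13038373 -293.53832083  150.205015  ] [[-169.88224028  -81.88963135]
 [-169.83704318  -31.88965189]] 0.7140054651630123
141.17623961001547 [ 445.13652752 -293.4002211   145.79549826] [[-170.88553663  -81.88354145]
 [-170.84051998  -31.88356184]] -3.6955112822661533
[[-150.35082761  -57.12465723]]
```

```bash
python3 - <<'E'
from h import *
go([*sw(-136.8,-97),80],S[0])
E
```

```text
go [-0.0138, -0.0399, 0.0694] [0.0011, -0.0039, -0.0005]
```

Emit:
play_rows:
  series:
    - [-0.007,-0.02,0,0.001,-0.004,0,-1]
    - [-0.014,-0.04,0,0.001,-0.004,0,-1]
    - [-0.014,-0.04,0.035,0.001,-0.004,0,-1]
    - [-0.014,-0.04,0.069,0.001,-0.004,0,-1]
    - [-0.014,-0.04,0.069,0.001,-0.004,0,-1]
    - [-0.014,-0.04,0.069,0.001,-0.004,0,-1]

```text
t: 14.52
tool_pos: [474.3, -335.7, 80.6]
tool_rot: [-0.203, -3.134, -0.003]
ft_force: [1.2, -0.7, -1.2]
gripper_width: 0.57
grip_force: 62.9
```

```bash
python3 - <<'E'
from h import *
o=sensors.get_obs();print(o['tool_pos'],inv(*S,[o['tool_pos']]),o['ft_force'],np.abs(o['dq']).max(),o['gripper_width'])
go([*sw(-136.8,-97),42],S[0])
E
```

```text
[ 474.26331463 -335.7191915    80.55784807] [[-136.41972935  -95.00079369]] [ 1.1982191  -0.68934547 -1.17079727] 0.061307126977870906 0.5699179157619838
go [0.0004, -0.0021, 0.0386] [0.0018, -0.0009, 0.0025]
```

Emit:
play_rows:
  series:
    - [0,-0.002,0.02,0.002,0,0.002,-1]
    - [0,-0.002,0.038,0.002,0,0.002,-1]
    - [0,-0.002,0.038,0.002,0,0.002,-1]
    - [0,-0.002,0.038,0.002,0,0.002,-1]
    - [0,-0.002,0.038,0.002,0,0.002,-1]

```text
t: 14.93
tool_pos: [476.4, -340.6, 46.3]
tool_rot: [0.208, 3.129, -0.005]
ft_force: [-1.1, 1.7, -0.9]
gripper_width: 0.567
grip_force: 63.1
```

Emit:
play_rows:
  series:
    - [0,0,0.001,0,0,0,-1]
    - [0,0,0.002,0,0,0,-1]
    - [0,0,0.002,0,0,0,-1]
    - [0,0,0.002,0,0,0,-1]

```text
t: 15.27
tool_pos: [476.0, -340.6, 42.9]
tool_rot: [0.209, 3.129, -0.005]
ft_force: [1.1, 2.1, 0.0]
gripper_width: 0.572
grip_force: 44.6
```

Emit:
play_rows:
  series:
    - [0,0,0.001,0,0,0,-1]
    - [0,0,0.002,0,0,0,-1]
    - [0,0,0.002,0,0,0,-1]
    - [0,0,0.002,0,0,0,-1]

```text
t: 15.6
tool_pos: [475.4, -340.5, 40.2]
tool_rot: [0.209, 3.131, -0.004]
ft_force: [2.7, 3.5, -0.6]
gripper_width: 0.571
grip_force: 64.2
```

Emit:
play_rows:
  series:
    - [0,0.001,0.001,0,0,0,-1]
    - [0,0.001,0.002,0,0,0,-1]
    - [0,0.001,0.002,0,0,0,-1]
    - [0,0.001,0.002,0,0,0,-1]

```text
t: 15.93
tool_pos: [474.8, -340.2, 38.1]
tool_rot: [0.211, 3.131, -0.006]
ft_force: [-0.0, 1.2, -1.6]
gripper_width: 0.57
grip_force: 64.1
```

```bash
python3 - <<'E'
from h import *
im,c=shot('wrist','w9.png');o=sensors.get_obs();print(o['tool_pos'],inv(*S,[o['tool_pos']]),o['ft_force'],o['grip_force'],o['gripper_width'])
cv2.imwrite('pics/w9b.png',cv2.resize(im[...,::-1],(640,480),interpolation=2))
E
```

```text
[ 474.82029365 -340.17521209   38.1427363 ] [[-135.2811076   -99.34474184]] [-0.03683232 -0.04932716 -1.99951159] 64.10282135009766 0.5681857568852964
```

View pics/w9b.png

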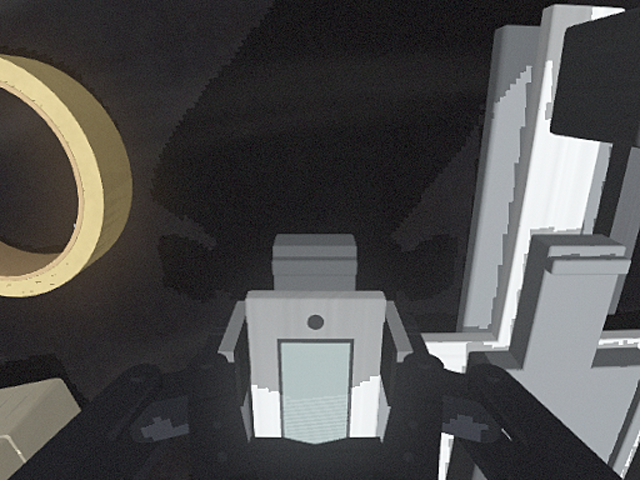

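The carrier lies over the right bay's tongue, centred at column 315 against the tongue's 314. There is tongue still showing in front of its end. I'll lower it until it touches.

Emit:
play_rows:
  series:
    - [0,0,0.001,0,0,0,-1]
    - [0,0,0.002,0,0,0,-1]
    - [0,0,0.002,0,0,0,-1]

```text
t: 16.23
tool_pos: [475.9, -340.4, 37.7]
tool_rot: [0.21, 3.129, -0.005]
ft_force: [-1.7, 2.5, 7.9]
gripper_width: 0.569
grip_force: 65.0
```

Emit:
play_rows:
  series:
    - [0,0,0.001,0,0,0,-1]
    - [0,0,0.001,0,0,0,-1]
    - [0,0,0.001,0,0,0,-1]

```text
t: 16.48
tool_pos: [476.8, -340.5, 37.6]
tool_rot: [0.21, 3.127, -0.005]
ft_force: [-1.6, 3.2, 13.4]
gripper_width: 0.565
grip_force: 65.4
```

Emit:
play_rows:
  series:
    - [0,0,-0.0015,0,0,0,-1]
    - [0,0,-0.0015,0,0,0,0.5]
    - [0,0,-0.0015,0,0,0,0.5]
    - [0,0,-0.0015,0,0,0,0.5]
    - [0,0,-0.03,0,0,0,0.5]
    - [0,0,-0.06,0,0,0,0.5]
    - [0,0,-0.09,0,0,0,0.5]
    - [0,0,-0.09,0,0,0,-1]

```text
t: 17.15
tool_pos: [477.6, -342.3, 130.9]
tool_rot: [0.21, 3.122, -0.011]
ft_force: [1.1, -0.8, -0.2]
gripper_width: 0.625
grip_force: 0.0
```

Emit:
play_rows:
  series:
    - [0.04,0,-0.04,0,0,0,-1]
    - [0.04,0,-0.06,0,0,0,-1]
    - [0.04,0,-0.06,0,0,0,-1]
    - [0.04,0,-0.06,0,0,0,-1]
    - [0.04,0,-0.06,0,0,0,-1]
    - [0.04,0,-0.06,0,0,0,-1]

```text
t: 17.65
tool_pos: [435.1, -333.3, 184.0]
tool_rot: [0.209, 3.132, -0.004]
ft_force: [1.2, -0.7, 0.8]
gripper_width: -0.004
grip_force: 0.0
```

```bash
cat > car.py <<'E'
from h import *
import sys
def carrier(im,c,S,z,x0,x1,yc,fn=None):
    """fit carrier outline by brightness: warp plane z to S-frame picture (1px=0.5mm)"""
    xs=np.arange(x0,x1,.5);ys=np.arange(yc-60,yc+60,.5)
    X,Y=np.meshgrid(xs,ys,indexing='ij');th,t=S;W=np.c_[np.cos(th)*X.ravel()-np.sin(th)*Y.ravel()+t[0],np.sin(th)*X.ravel()+np.cos(th)*Y.ravel()+t[1],np.full(X.size,z)]
    q=proj(c,W).astype(np.float32).reshape(*X.shape,2);r=cv2.remap(im,q[...,0],q[...,1],cv2.INTER_LINEAR)
    if fn:cv2.imwrite(fn,r[::-1,::-1,::-1])
    return r
E
python3 - <<'E'
from car import *
im,c=shot('wrist','w10.png');o=sensors.get_obs();print(o['tool_pos'],inv(*S,[o['tool_pos']]),np.abs(o['dq']).max(),o['gripper_width'])
r=carrier(im,c,S,42,-180,-20,-100,'pics/r10.png')
cv2.imwrite('pics/r10b.png',cv2.resize(cv2.imread('pics/r10.png'),None,fx=1.8,fy=1.8,interpolation=cv2.INTER_CUBIC))
cv2.imwrite('pics/w10b.png',cv2.resize(im[130:300,100:330,::-1],(690,510),interpolation=2))
E
```

```text
[ 435.00486305 -333.30302165  183.88627312] [[-175.65466667  -97.7727228 ]] 0.0033644028544764786 0.00114214976668296
```

View pics/w10b.png

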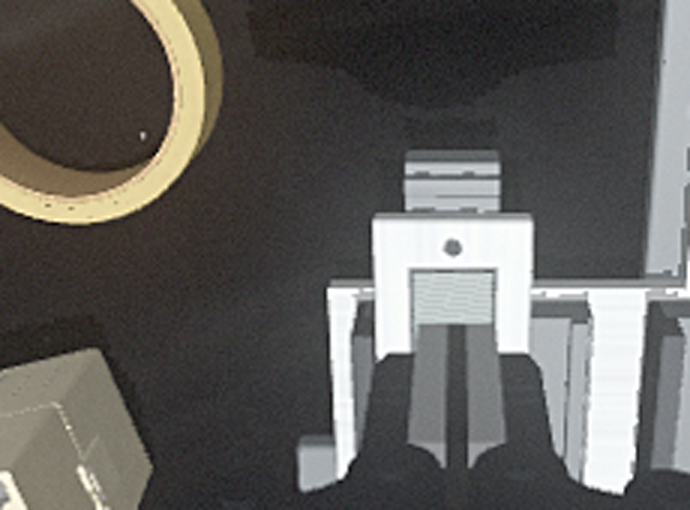

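The carrier lies in the right bay, front edge at row 216, columns 374-533 of the crop, with its -y side close to the fence. Next I'll measure the gaps.

```bash
cat >> car.py <<'E'
def edges(im,c,S,x0,yc,z=42,draw=0):
    """front edge (near robot) and sides of a bright carrier from rectified patch; x0 nominal front end"""
    r=carrier(im,c,S,z,x0-20,x0+40,yc).astype(int).min(2)
    xs=np.arange(x0-20,x0+40,.5);ys=np.arange(yc-60,yc+60,.5)
    return r,xs,ys
def grad(v,xs,T=12):
    v=np.convolve(v,np.ones(3)/3,'same');g=np.diff(v);return [(float(xs[i]+.25),int(g[i]*1)) for i in range(2,len(g)-2) if abs(g[i])>T and abs(g[i])>=max(abs(g[i-2:i+3]))]
E
python3 - <<'E'
from car import *
im=cv2.imread('pics/w10.png');c=cam('wrist')
r,xs,ys=edges(im,c,S,-154,-100)
for y in(-118,-112,-88,-82):
    k=np.argmin(abs(ys-y));print('y',y,grad(r[:,k-2:k+3].mean(1),xs))
for x in(-147,-140,-135,-126,-120):
    k=np.argmin(abs(xs-x));print('x',x,grad(r[k-1:k+2].mean(0),ys))
E
```

```text
y -118 [(-158.25, 23), (-156.25, 26)]
y -112 [(-170.75, -27), (-168.75, 29), (-159.75, -22), (-156.25, 25), (-139.75, -31), (-137.75, 13)]
y -88 [(-170.75, -30), (-168.75, 32), (-164.25, -12), (-162.75, 12), (-159.25, -19), (-155.75, 24), (-139.75, -39), (-137.75, 29), (-120.25, -17)]
y -82 [(-158.25, 27), (-155.75, 23)]
x -147 [(-124.75, 53), (-102.25, -30), (-97.25, 32), (-74.75, -49)]
x -140 [(-124.25, 47), (-85.75, 12), (-74.75, -49)]
x -135 [(-138.25, 17), (-124.25, 34), (-113.25, -27), (-111.75, 17), (-87.75, -19), (-85.75, 31), (-74.75, -31)]
x -126 [(-139.25, 46), (-130.25, -47), (-124.25, 52), (-113.25, -29), (-111.75, 19), (-87.75, -14), (-85.75, 28), (-74.75, -34), (-56.25, 38)]
x -120 [(-139.25, 53), (-131.75, -52), (-124.75, 52), (-113.75, -28), (-85.75, 36), (-75.25, -20), (-62.25, -16), (-54.25, 24)]
```

```bash
python3 - <<'E'
from h import *
go([*sw(-178,-100),46],S[0])
E
```

```text
go [0.0026, -0.0019, 0.1379] [-0.0025, 0.002, -0.0012]
```

Emit:
play_rows:
  series:
    - [0.003,-0.002,0,-0.002,0.002,-0.001,-0.19]
    - [0.003,-0.002,0.03,-0.002,0.002,-0.001,-0.19]
    - [0.003,-0.002,0.06,-0.002,0.002,-0.001,-0.19]
    - [0.003,-0.002,0.09,-0.002,0.002,-0.001,-0.19]
    - [0.003,-0.002,0.12,-0.002,0.002,-0.001,-0.19]
    - [0.003,-0.002,0.138,-0.002,0.002,-0.001,-0.19]
    - [0.003,-0.002,0.138,-0.002,0.002,-0.001,-0.19]
    - [0.003,-0.002,0.138,-0.002,0.002,-0.001,-0.19]

```text
t: 18.37
tool_pos: [431.3, -336.0, 46.2]
tool_rot: [-0.209, -3.133, 0.001]
ft_force: [0.2, -0.4, 0.1]
gripper_width: 0.407
grip_force: 0.0
```

Emit:
play_rows:
  series:
    - [-0.003,0,0,0,0,0,-0.19]
    - [-0.006,0,0,0,0,0,-0.19]
    - [-0.009,0,0,0,0,0,-0.19]
    - [-0.011,0,0,0,0,0,-0.19]
    - [-0.013,0,0,0,0,0,-0.19]
    - [-0.013,0,0,0,0,0,-0.19]
    - [-0.013,0,0,0,0,0,-0.19]

```text
t: 18.95
tool_pos: [445.7, -337.8, 47.4]
tool_rot: [0.208, 3.132, -0.002]
ft_force: [-0.5, -0.8, 0.2]
gripper_width: 0.406
grip_force: 0.0
```

Emit:
play_rows:
  series:
    - [-0.001,0,0,0,0,0,-0.19]
    - [-0.002,0,0,0,0,0,-0.19]
    - [-0.002,0,0,0,0,0,-0.19]
    - [-0.002,0,0,0,0,0,-0.19]

```text
t: 19.28
tool_pos: [447.0, -338.0, 47.1]
tool_rot: [0.209, 3.133, -0.001]
ft_force: [-1.8, -0.1, 1.1]
gripper_width: 0.402
grip_force: 0.8
```

```bash
python3 - <<'E'
from h import *
o=sensors.get_obs();print(o['tool_pos'],inv(*S,[o['tool_pos']]),o['ft_force'],o['gripper_width'])
E
```

```text
[ 447.04500935 -338.00572627   47.10218471] [[-163.10030601 -100.84982891]] [-1.75141383 -0.06480972  1.13520407] 0.40213050818294
```

Emit:
play_rows:
  series:
    - [-0.001,0,0,0,0,0,-0.19]
    - [-0.002,0,0,0,0,0,-0.19]
    - [-0.002,0,0,0,0,0,-0.19]

```text
t: 19.53
tool_pos: [449.7, -338.3, 47.1]
tool_rot: [0.208, 3.132, -0.002]
ft_force: [-1.1, -0.8, -0.5]
gripper_width: 0.407
grip_force: 0.3
```

Emit:
play_rows:
  series:
    - [-0.001,0,0,0,0,0,-0.19]
    - [-0.002,0,0,0,0,0,-0.19]
    - [-0.002,0,0,0,0,0,-0.19]

```text
t: 19.78
tool_pos: [451.7, -338.5, 47.2]
tool_rot: [0.208, 3.132, -0.002]
ft_force: [-0.4, -0.1, 0.4]
gripper_width: 0.407
grip_force: 0.1
```

Emit:
play_rows:
  series:
    - [-0.001,0,0,0,0,0,-0.19]
    - [-0.001,0,0,0,0,0,-0.19]
    - [-0.001,0,0,0,0,0,-0.19]

```text
t: 20.03
tool_pos: [452.5, -338.7, 47.2]
tool_rot: [0.208, 3.132, -0.002]
ft_force: [-0.2, 0.4, -0.3]
gripper_width: 0.406
grip_force: 0.1
```

```bash
python3 - <<'E'
from car import *
im,c=shot('wrist','w11.png');im=im[...,::-1];o=sensors.get_obs();print(inv(*S,[o['tool_pos']]))
r,xs,ys=edges(im,c,S,-154,-100)
for y in(-118,-112,-88,-82):
    k=np.argmin(abs(ys-y));print('y',y,grad(r[:,k-2:k+3].mean(1),xs))
for x in(-145,-140,-135):
    k=np.argmin(abs(xs-x));print('x',x,grad(r[k-1:k+2].mean(0),ys))
E
```

```text
[[-157.6093932  -100.79471365]]
y -118 [(-140.25, 27)]
y -112 [(-137.25, 15), (-132.25, -51)]
y -88 [(-140.25, 18), (-131.75, -44), (-129.75, 30)]
y -82 []
x -145 [(-118.75, 39), (-82.75, -55)]
x -140 [(-119.75, 62), (-116.25, -20), (-101.75, -27), (-96.75, 32), (-81.75, -64)]
x -135 [(-120.25, 59), (-81.25, -67)]
```

Emit:
play_rows:
  series:
    - [0.01,0,0,0,0,0,-0.19]
    - [0.02,0,0,0,0,0,-0.19]
    - [0.02,0,-0.03,0,0,0,-0.19]
    - [0.02,0,-0.07,0,0,0,-0.19]
    - [0.02,0,-0.11,0,0,0,-1]
    - [0.02,0,-0.137,0,0,0,-1]
    - [0.02,0,-0.137,0,0,0,-1]
    - [0.02,0,-0.137,0,0,0,-1]

```text
t: 20.75
tool_pos: [432.2, -336.5, 185.7]
tool_rot: [0.209, 3.129, -0.002]
ft_force: [0.1, -0.0, 0.0]
gripper_width: -0.002
grip_force: 0.0
```

```bash
cat > meas.py <<'E'
from car import *
import sys
yc=float(sys.argv[1]);x0=float(sys.argv[2]) if len(sys.argv)>2 else -154
for i in range(2):viewer.get_image('wrist')
im,c=shot('wrist',f'm{sensors.get_obs()["t"]:.2f}.png');im=im[...,::-1];o=sensors.get_obs();print('tcpS',inv(*S,[o['tool_pos']]),o['tool_pos'][2],'t',o['t'])
r,xs,ys=edges(im,c,S,x0,yc)
for y in(-18,-14,14,18):
    k=np.argmin(abs(ys-yc-y));print('y',y,grad(r[:,k-2:k+3].mean(1),xs))
for x in(10,16,28,34):
    k=np.argmin(abs(xs-x0-x));print('x',x,grad(r[k-1:k+2].mean(0),ys))
E
python3 meas.py -100
```

```text
tcpS [[-179.41520368 -100.16442308]] 182.6948657449829 t 20.9
y -18 [(-150.25, 24), (-148.25, 24)]
y -14 [(-170.75, -16), (-168.75, 19), (-148.25, 25)]
y 14 [(-170.75, -22), (-168.75, 24), (-151.75, -12), (-148.25, 23), (-131.75, -21)]
y 18 [(-150.25, 24), (-148.25, 23)]
x 10 [(-124.25, 52), (-74.75, -54)]
x 16 [(-124.25, 56), (-102.25, -34), (-96.75, 38), (-74.75, -50)]
x 28 [(-139.75, 49), (-130.75, -51), (-124.75, 47), (-113.75, -27), (-111.75, 15), (-87.75, -15), (-85.75, 27), (-74.75, -34), (-56.25, 39)]
x 34 [(-139.25, 53), (-131.75, -46), (-124.75, 52), (-113.25, -30), (-103.25, -12), (-97.25, 13), (-85.75, 29), (-75.25, -17), (-62.25, -19), (-54.75, 26)]
```

Emit:
play_rows:
  series:
    - [0,0,0.03,0,0,0,-0.19]
    - [0,0,0.06,0,0,0,-0.19]
    - [0,0,0.09,0,0,0,-0.19]
    - [0,0,0.12,0,0,0,-0.19]
    - [0,0,0.138,0,0,0,-0.19]
    - [0,0,0.138,0,0,0,-0.19]
    - [-0.009,0,0.138,0,0,0,-0.19]
    - [-0.018,0,0.138,0,0,0,-0.19]

```text
t: 21.57
tool_pos: [450.9, -339.0, 46.7]
tool_rot: [0.21, 3.132, -0.002]
ft_force: [0.9, -0.9, 0.8]
gripper_width: 0.405
grip_force: 0.0
```

Emit:
play_rows:
  series:
    - [-0.002,0,0,0,0,0,-0.19]
    - [-0.003,0,0,0,0,0,-0.19]
    - [-0.004,0,0,0,0,0,-0.19]
    - [-0.004,0,0,0,0,0,-0.19]
    - [-0.004,0,0,0,0,0,-0.19]

```text
t: 21.98
tool_pos: [452.8, -339.2, 47.0]
tool_rot: [-0.209, -3.134, 0.0]
ft_force: [-7.0, 1.5, 1.9]
gripper_width: 0.405
grip_force: 3.3
```

Emit:
play_rows:
  series:
    - [-0.001,0,0,0,0,0,-0.19]
    - [-0.001,0,0,0,0,0,-0.19]
    - [-0.001,0,0,0,0,0,-0.19]

```text
t: 22.23
tool_pos: [452.9, -339.2, 46.9]
tool_rot: [-0.209, -3.133, -0.001]
ft_force: [-8.3, 2.2, 4.2]
gripper_width: 0.408
grip_force: 4.4
```

```bash
python3 - <<'E'
from h import *
o=sensors.get_obs();print(o['tool_pos'],inv(*S,[o['tool_pos']]),o['ft_force'],o['gripper_width'])
E
```

```text
[ 452.89514269 -339.24168472   46.92324806] [[-157.13839191 -101.30505828]] [-8.3473808   2.20188944  4.15245682] 0.408498869981593
```

Emit:
play_rows:
  series:
    - [0.008,0,0,0,0,0,-0.19]
    - [0.016,0,-0.02,0,0,0,-0.19]
    - [0.016,0,-0.05,0,0,0,-1]
    - [0.0,0.02,-0.06,0,0,0,-1]
    - [-0.03,0.04,-0.06,0,0,0,-1]
    - [-0.064,0.05,-0.06,0,0,0,-1]
    - [-0.064,0.05,-0.06,0,0,0,-1]
    - [-0.064,0.05,-0.06,0,0,0,-1]

```text
t: 22.9
tool_pos: [528.5, -296.5, 107.3]
tool_rot: [0.2, 3.13, -0.004]
ft_force: [-0.3, -0.3, -0.7]
gripper_width: 0.002
grip_force: 0.0
```

```bash
python3 - <<'E'
from h import *
o=sensors.get_obs();print(o['tool_pos'],inv(*S,[o['tool_pos']]),o['ft_force'],o['gripper_width'])
go([*sw(-93,-51),59],S[0])
E
```

```text
[ 528.52742542 -296.54391936  107.29238825] [[-87.78381348 -49.02424145]] [-0.30110239 -0.27357365 -0.68871144] 0.0021171861678179935
go [0.0055, -0.0019, 0.0483] [-0.0019, 0.0051, 0.0042]
```

Emit:
play_rows:
  series:
    - [0.005,-0.002,0.02,0,0.005,0.004,-1]
    - [0.005,-0.002,0.04,0,0.005,0.004,-1]
    - [0.005,-0.002,0.048,0,0.005,0.004,-1]
    - [0.005,-0.002,0.048,0,0.005,0.004,-1]
    - [0.005,-0.002,0.048,0,0.005,0.004,-1]

```text
t: 23.32
tool_pos: [519.8, -300.1, 58.9]
tool_rot: [-0.216, -3.132, 0.002]
ft_force: [0.1, -0.4, 0.2]
gripper_width: 0.0
grip_force: 0.0
```

Emit:
play_rows:
  series:
    - [0,-0.002,0,0,0,0,-1]
    - [0,-0.004,0,0,0,0,-1]
    - [0,-0.006,0,0,0,0,-1]
    - [0,-0.007,0,0,0,0,-1]
    - [0,-0.007,0,0,0,0,-1]

```text
t: 23.73
tool_pos: [519.0, -306.8, 58.5]
tool_rot: [-0.215, -3.132, 0.002]
ft_force: [0.7, 0.8, -0.1]
gripper_width: -0.0
grip_force: 0.0
```

Emit:
play_rows:
  series:
    - [0,-0.001,0,0,0,0,-1]
    - [0,-0.002,0,0,0,0,-1]
    - [0,-0.003,0,0,0,0,-1]
    - [0,-0.003,0,0,0,0,-1]

```text
t: 24.07
tool_pos: [518.6, -309.5, 58.3]
tool_rot: [-0.215, -3.131, 0.001]
ft_force: [-0.6, 0.2, 0.5]
gripper_width: 0.0
grip_force: 0.0
```

Emit:
play_rows:
  series:
    - [0,-0.001,0,0,0,0,-1]
    - [0,-0.002,0,0,0,0,-1]
    - [0,-0.002,0,0,0,0,-1]
    - [0,-0.002,0,0,0,0,-1]

```text
t: 24.4
tool_pos: [518.4, -311.3, 58.3]
tool_rot: [-0.215, -3.131, 0.001]
ft_force: [0.0, -0.5, 0.0]
gripper_width: 0.001
grip_force: 0.0
```

```bash
python3 - <<'E'
from h import *
o=sensors.get_obs();print(o['tool_pos'],inv(*S,[o['tool_pos']]),o['ft_force'],o['gripper_width'])
E
```

```text
[ 518.38467736 -311.29300115   58.30695531] [[-95.89709617 -64.97997384]] [ 0.01802682 -0.47735563  0.01744907] 0.0010853122751046174
```

Emit:
play_rows:
  series:
    - [0,-0.001,0,0,0,0,-1]
    - [0,-0.002,0,0,0,0,-1]
    - [0,-0.002,0,0,0,0,-1]

```text
t: 24.65
tool_pos: [518.0, -313.5, 58.3]
tool_rot: [-0.215, -3.131, 0.002]
ft_force: [-0.9, 0.8, -0.0]
gripper_width: -0.0
grip_force: 0.0
```

Emit:
play_rows:
  series:
    - [0,-0.001,0,0,0,0,-1]
    - [0,-0.0015,0,0,0,0,-1]
    - [0,-0.0015,0,0,0,0,-1]

```text
t: 24.9
tool_pos: [518.0, -314.4, 58.2]
tool_rot: [-0.214, -3.131, 0.0]
ft_force: [-0.6, 0.7, 1.4]
gripper_width: -0.002
grip_force: 0.4
```

Emit:
play_rows:
  series:
    - [0,-0.001,0,0,0,0,-1]
    - [0,-0.001,0,0,0,0,-1]
    - [0,-0.001,0,0,0,0,-1]

```text
t: 25.15
tool_pos: [518.0, -314.6, 58.2]
tool_rot: [-0.213, -3.131, -0.002]
ft_force: [0.2, 3.5, 2.0]
gripper_width: -0.002
grip_force: 2.0
```

Emit:
play_rows:
  series:
    - [0,-0.001,0,0,0,0,-1]
    - [0,-0.001,0,0,0,0,-1]
    - [0,-0.001,0,0,0,0,-1]

```text
t: 25.4
tool_pos: [518.0, -314.7, 58.2]
tool_rot: [-0.213, -3.131, -0.004]
ft_force: [-1.5, 6.0, 3.9]
gripper_width: -0.002
grip_force: 3.1
```

Emit:
play_rows:
  series:
    - [0,0.008,0,0,0,0,-1]
    - [0,0.012,-0.03,0,0,0,-1]
    - [0,0.012,-0.07,0,0,0,-1]
    - [0.03,0,-0.11,0,0,0,-1]
    - [0.07,-0.03,-0.125,0,0,0,-1]
    - [0.083,-0.032,-0.125,0,0,0,-1]
    - [0.083,-0.032,-0.125,0,0,0,-1]
    - [0.083,-0.032,-0.125,0,0,0,-1]

```text
t: 26.07
tool_pos: [430.1, -338.9, 184.5]
tool_rot: [0.221, 3.134, -0.002]
ft_force: [0.7, 0.2, 0.3]
gripper_width: -0.0
grip_force: 0.0
```

```bash
python3 meas.py -100
```

```text
tcpS [[-177.86416346 -101.03172533]] 183.10108497431779 t 26.2167
y -18 [(-150.75, 33), (-147.25, 25)]
y -14 [(-170.75, -16), (-168.75, 19), (-150.25, 16), (-147.25, 25), (-123.75, -15)]
y 14 [(-170.75, -21), (-168.75, 24), (-151.75, -14), (-147.25, 25), (-131.75, -17)]
y 18 [(-150.25, 29), (-147.25, 24)]
x 10 [(-124.75, 53), (-74.75, -44)]
x 16 [(-124.75, 58), (-102.25, -31), (-97.25, 35), (-75.25, -45)]
x 28 [(-139.75, 57), (-130.25, -51), (-124.75, 44), (-113.75, -23), (-85.75, 39), (-75.25, -39), (-56.25, 43)]
x 34 [(-139.75, 59), (-131.75, -46), (-124.25, 48), (-114.25, -30), (-105.25, -12), (-99.25, 14), (-89.25, 18), (-87.75, -12), (-85.75, 33), (-75.25, -17), (-62.25, -17), (-56.25, 15), (-54.25, 21)]
```

```bash
python3 - <<'E'
from h import *
go([*bw(-40,0),250],B[0])
E
```

```text
go [-0.0202, 0.4558, -0.0675] [-0.0008, -0.0032, -0.2823]
```

Emit:
play_rows:
  series:
    - [-0.01,0.24,-0.067,0,0,0,-1]
    - [-0.01,0.24,-0.067,0,0,0,-1]
    - [-0.01,0.24,-0.067,0,0,0,-1]
    - [-0.01,0.24,-0.067,0,0,0,-1]
    - [-0.01,0.24,-0.067,0,0,0,-1]
    - [-0.01,0.24,-0.067,0,0,0,-1]
    - [-0.01,0.24,-0.067,0,0,0,-1]
    - [-0.01,0.24,-0.067,0,0,0,-1]

```text
t: 26.88
tool_pos: [475.7, -96.9, 250.3]
tool_rot: [-0.202, -3.133, 0.003]
ft_force: [-0.2, -0.1, -0.0]
gripper_width: -0.001
grip_force: 0.0
```

Emit:
play_rows:
  series:
    - [-0.01,0.216,0,0,0,-0.282,-1]
    - [-0.01,0.216,0,0,0,-0.282,-1]
    - [-0.01,0.216,0,0,0,-0.282,-1]
    - [-0.01,0.216,0,0,0,-0.282,-1]
    - [-0.01,0.216,0,0,0,-0.282,-1]
    - [-0.01,0.216,0,0,0,-0.282,-1]
    - [-0.01,0.216,0,0,0,-0.282,-1]
    - [-0.01,0.216,0,0,0,-0.282,-1]

```text
t: 27.55
tool_pos: [513.8, 111.1, 249.0]
tool_rot: [0.227, -3.129, 0.004]
ft_force: [-0.2, -1.1, -0.4]
gripper_width: -0.003
grip_force: 0.0
```

```bash
cat > lanes.py <<'E'
from car import *
for i in range(3):viewer.get_image('wrist')
im,c=shot('wrist',f'l{sensors.get_obs()["t"]:.2f}.png');im=im[...,::-1];o=sensors.get_obs();print('tcpB',inv(*B,[o['tool_pos']]),o['tool_pos'][2],o['t'])
for yc in(66,0,-66):
    r=carrier(im,c,B,38,-140,90,yc).astype(int).min(2);xs=np.arange(-140,90,.5)
    for d in(-19,19):
        k=120+2*d;print(yc,d,grad(r[:,k-2:k+3].mean(1),xs,10))
E
python3 lanes.py
```

```text
tcpB [[-40.58854087  -2.80740826]] 250.00822130393274 27.75
66 -19 [(-102.75, 14), (-88.25, 13), (-66.25, 23), (20.75, -18), (87.25, -12)]
66 19 [(-101.75, 19), (-90.25, -13), (-87.75, 26), (20.75, -18), (87.75, -12)]
0 -19 [(-102.75, 13), (-64.25, 11), (-54.25, 26), (45.25, -20), (50.75, -11)]
0 19 [(-103.25, 15), (-63.75, 11), (-56.25, 15), (45.25, -18), (63.25, -23)]
-66 -19 [(-101.75, 17), (87.25, -13)]
-66 19 [(-101.25, 17), (-93.75, -15), (-68.75, 17), (87.25, -17)]
```

```bash
python3 - <<'E'
from h import *
go([*bw(76,0),53],B[0])
E
```

```text
go [-0.1172, 0.0035, 0.1966] [-0.0004, -0.0032, -0.0053]
```

Emit:
play_rows:
  series:
    - [-0.04,0.003,0,0,-0.003,-0.005,-1]
    - [-0.08,0.003,0,0,-0.003,-0.005,-1]
    - [-0.117,0.003,0,0,-0.003,-0.005,-1]
    - [-0.117,0.003,0.04,0,-0.003,-0.005,-1]
    - [-0.117,0.003,0.08,0,-0.003,-0.005,-1]
    - [-0.117,0.003,0.12,0,-0.003,-0.005,-1]
    - [-0.117,0.003,0.13,0,-0.003,-0.005,-1]
    - [-0.117,0.003,0.13,0,-0.003,-0.005,-1]

```text
t: 28.42
tool_pos: [626.1, 130.3, 116.3]
tool_rot: [0.233, -3.126, 0.003]
ft_force: [-0.1, 0.2, 0.2]
gripper_width: -0.001
grip_force: 0.0
```

Emit:
play_rows:
  series:
    - [0,0,0.03,0,0,0,-1]
    - [0,0,0.06,0,0,0,-1]
    - [0,0,0.064,0,0,0,-1]
    - [0,0,0.064,0,0,0,-1]
    - [0,0,0.064,0,0,0,-1]

```text
t: 28.83
tool_pos: [630.4, 132.0, 58.7]
tool_rot: [-0.235, 3.129, 0.001]
ft_force: [1.0, -0.1, 0.2]
gripper_width: 0.001
grip_force: 0.0
```

```bash
python3 - <<'E'
from h import *
o=sensors.get_obs();print(inv(*B,[o['tool_pos']]),o['tool_pos'][2],o['ft_force'])
go([*bw(-19.5,0),52],B[0])
E
```

```text
[[77.91211066  1.96587554]] 58.68684114476485 [ 1.01352282 -0.12139815  0.23737799]
go [0.0974, -0.0017, 0.0063] [0.0004, 0.0037, 0.0029]
```

Emit:
play_rows:
  series:
    - [0.005,-0.002,0.006,0,0.003,0.003,-1]
    - [0.017,-0.002,0.006,0,0.003,0.003,-1]
    - [0.029,-0.002,0.006,0,0.003,0.003,-1]
    - [0.041,-0.002,0.006,0,0.003,0.003,-1]
    - [0.053,-0.002,0.006,0,0.003,0.003,-1]
    - [0.065,-0.002,0.006,0,0.003,0.003,-1]
    - [0.075,-0.002,0.006,0,0.003,0.003,-1]
    - [0.082,-0.002,0.006,0,0.003,0.003,-1]

```text
t: 29.5
tool_pos: [548.4, 117.7, 51.5]
tool_rot: [-0.231, 3.133, 0.002]
ft_force: [1.9, -0.4, 1.8]
gripper_width: 0.004
grip_force: 1.0
```

Emit:
play_rows:
  series:
    - [0.004,0,0,0,0,0,-1]
    - [0.008,0,0,0,0,0,-1]
    - [0.012,0,0,0,0,0,-1]
    - [0.015,0,0,0,0,0,-1]
    - [0.015,0,0,0,0,0,-1]
    - [0.015,0,0,0,0,0,-1]

```text
t: 30.0
tool_pos: [532.5, 115.4, 49.5]
tool_rot: [0.231, -3.129, 0.001]
ft_force: [0.1, -0.4, 0.1]
gripper_width: 0.001
grip_force: 0.2
```

```bash
python3 - <<'E'
from car import *
im,c=shot('wrist','w20.png');im=im[...,::-1];o=sensors.get_obs();print(inv(*B,[o['tool_pos']]),o['tool_pos'][2],o['ft_force'])
r=carrier(im,c,B,38,-150,0,0).astype(int).min(2);xs=np.arange(-150,0,.5);ys=np.arange(-60,60,.5)
for d in(-20,-14,14,20):
    k=120+2*d;print(d,grad(r[:,k-2:k+3].mean(1),xs,10))
for x in(-70,-60):
    k=np.argmin(abs(xs-x));print(x,grad(r[k-1:k+2].mean(0),ys,10))
E
```

```text
[[-21.3661445   -0.07828722]] 49.381104121136524 [0.64817012 0.80584377 0.34113138]
-20 [(-138.25, 49), (-34.25, -15), (-5.25, -24)]
-14 [(-137.75, 51), (-34.25, -15)]
14 [(-138.25, 50), (-127.25, -29), (-49.25, 24), (-34.25, -14)]
20 [(-138.75, 50), (-138.25, 50), (-34.25, -15), (-14.75, 13), (-5.25, -23)]
-70 [(-43.75, -17), (-37.75, 14), (-28.25, -16), (-23.75, 16), (-13.25, -29), (-11.75, 34), (13.25, -31), (25.25, -15), (28.25, 15), (37.75, -13), (41.75, 13), (48.75, 24), (52.25, -48), (54.25, 26)]
-60 [(-43.25, -18), (-37.75, 15), (-28.25, -16), (-23.75, 15), (-13.25, -28), (-11.75, 32), (13.75, -33), (15.25, 30), (25.25, -13), (28.25, 15), (37.75, -15), (41.25, 13), (49.25, 24), (52.25, -44)]
```

```bash
python3 - <<'E'
from h import *
go([*bw(-131,0.5),130],B[0])
E
```

```text
go [0.11, 0.0006, -0.0801] [-0.0003, -0.0044, 0.0003]
```

Emit:
play_rows:
  series:
    - [0,0,-0.04,0,0,0,-1]
    - [0,0.001,-0.08,0,-0.004,0,0.7]
    - [0.04,0.001,-0.08,0,-0.004,0,0.7]
    - [0.08,0.001,-0.08,0,-0.004,0,0.7]
    - [0.11,0.001,-0.08,0,-0.004,0,0.7]
    - [0.11,0.001,-0.08,0,-0.004,0,0.7]
    - [0.11,0.001,-0.08,0,-0.004,0,0.7]
    - [0.11,0.001,-0.08,0,-0.004,0,0.7]

```text
t: 30.72
tool_pos: [424.8, 100.5, 130.3]
tool_rot: [-0.231, 3.131, 0.0]
ft_force: [1.1, 0.3, -0.6]
gripper_width: 0.85
grip_force: 0.0
```

```bash
cat > hang.py <<'E'
from car import *
import sys
yc=float(sys.argv[1])
for i in range(2):viewer.get_image('wrist')
im,c=shot('wrist',f'h{sensors.get_obs()["t"]:.2f}.png');im=im[...,::-1];o=sensors.get_obs();print(inv(*B,[o['tool_pos']]),o['tool_pos'][2],o['gripper_width'])
r=carrier(im,c,B,38,-170,-90,yc).astype(int).min(2);xs=np.arange(-170,-90,.5);ys=np.arange(yc-60,yc+60,.5)
for d in(-20,-14,14,20):
    k=120+2*d;print(d,grad(r[:,k-2:k+3].mean(1),xs,10))
for x in(-130,-120):
    k=np.argmin(abs(xs-x));print(x,grad(r[k-1:k+2].mean(0),ys,10))
go([*bw(-131,yc+.5),32],B[0])
E
python3 hang.py 0
```

```text
[[-129.60813524    0.71380851]] 130.11104157966344 0.845691499952753
-20 [(-150.75, 25), (-129.75, 21)]
-14 [(-150.75, 26), (-124.75, 27)]
14 [(-150.25, 26), (-132.25, -21), (-130.25, 12)]
20 [(-150.25, 31), (-127.25, 18)]
-130 [(-23.75, 54), (-19.25, -10), (-13.25, -20), (-11.25, 24), (13.75, -34), (15.25, 31), (25.75, -57)]
-120 [(-23.75, 53), (-12.75, -35), (-11.25, 23), (13.25, -17), (14.75, 32), (25.75, -45)]
go [0.0015, -0.0001, 0.0981] [-0.001, 0.0011, -0.0003]
```

Emit:
play_rows:
  series:
    - [0.004,0,0.035,0,0,0,0.7]
    - [0.004,0,0.07,0,0,0,0.7]
    - [0.004,0,0.098,0,0,0,0.7]
    - [0.004,0,0.098,0,0,0,0.7]
    - [0.004,0,0.098,0,0,0,0.7]

```text
t: 31.28
tool_pos: [419.9, 98.9, 31.2]
tool_rot: [0.23, -3.131, 0.004]
ft_force: [0.4, -0.3, 0.9]
gripper_width: 0.848
grip_force: 0.0
```

Emit:
play_rows:
  series:
    - [0,0,0,0,0,0,-1]
    - [0,0,0,0,0,0,-1]
    - [0,0,0,0,0,0,-1]
    - [0,0,0,0,0,0,-1]
    - [0,0,0,0,0,0,-1]
    - [0,0,0,0,0,0,-1]

```text
t: 31.78
tool_pos: [422.2, 100.3, 33.6]
tool_rot: [-0.231, 3.128, 0.002]
ft_force: [0.4, -1.4, 6.1]
gripper_width: 0.571
grip_force: 61.5
```

Emit:
play_rows:
  series:
    - [0,0,-0.01,0,0,0,-1]
    - [0,0,-0.03,0,0,0,-1]
    - [0,0,-0.06,0,0,0,-1]
    - [0,0,-0.09,0,0,0,-1]
    - [0,0,-0.12,0,0,0,-1]
    - [0,0,-0.12,0,0,0,-1]
    - [0,0,-0.12,0,0,0,-1]

```text
t: 32.37
tool_pos: [420.9, 100.2, 153.9]
tool_rot: [-0.231, 3.129, 0.003]
ft_force: [-0.5, 1.1, -1.0]
gripper_width: 0.568
grip_force: 62.2
```

```bash
cat > held.py <<'E'
from car import *
for i in range(2):viewer.get_image('wrist')
im,c=shot('wrist',f'g{sensors.get_obs()["t"]:.2f}.png');o=sensors.get_obs();g=im.mean(2)
print(o['t'],o['tool_pos'],o['gripper_width'],o['grip_force'])
# top front edge row: strongest rise near rows 225-250 on cols around 225,280
for k in(215,225,280,290):
    v=g[215:262,k-1:k+2].mean(1);print(k,grad(v,np.arange(215,262.),6))
for r in(243,247):
    v=g[r-1:r+2,180:325].mean(0);print(r,grad(v,np.arange(180,325.),10))
E
python3 held.py; python3 -c "
from h import *
go([*sw(-136,3),150],S[0])"
```

```text
32.5167 [418.96521937  99.39386388 150.86202457] 0.5689100173452915 62.18446969985962
215 [(218.25, 21), (227.25, 14), (233.25, 33), (241.25, -34), (248.25, 10)]
225 [(218.25, 22), (227.25, 11), (239.25, 13), (242.25, -9), (248.25, 10)]
280 [(218.25, 23), (227.25, 19), (231.25, 10), (235.25, -17), (241.25, -9), (249.25, 11)]
290 [(217.25, 22), (227.25, 13), (233.25, 34), (241.25, -34), (249.25, 10)]
243 [(188.25, -22), (298.25, -11), (305.25, 11)]
247 [(186.25, -26), (198.25, 12), (317.25, 41)]
go [-0.0183, -0.3444, 0.0011] [-0.001, -0.0018, 0.2792]
```

Emit:
play_rows:
  series:
    - [-0.014,-0.344,0,0,0,0.279,-1]
    - [-0.014,-0.344,0,0,0,0.279,-1]
    - [-0.014,-0.344,0,0,0,0.279,-1]
    - [-0.014,-0.344,0,0,0,0.279,-1]
    - [-0.014,-0.344,0,0,0,0.279,-1]
    - [-0.014,-0.344,0,0,0,0.279,-1]
    - [-0.014,-0.344,0,0,0,0.279,-1]
    - [-0.014,-0.344,0,0,0,0.279,-1]

```text
t: 33.18
tool_pos: [481.5, -229.2, 150.9]
tool_rot: [-0.206, -3.133, -0.001]
ft_force: [0.4, 0.3, -1.3]
gripper_width: 0.57
grip_force: 62.2
```

Emit:
play_rows:
  series:
    - [0,-0.02,0,0,0,0,-1]
    - [0,-0.02,0,0,0,0,-1]
    - [0,-0.02,0,0,0,0,-1]
    - [0,-0.02,0,0,0,0,-1]

```text
t: 33.52
tool_pos: [479.1, -246.3, 150.7]
tool_rot: [-0.206, -3.133, -0.002]
ft_force: [0.3, -0.7, -0.6]
gripper_width: 0.57
grip_force: 62.4
```

```bash
python3 - <<'E'
from h import *
o=sensors.get_obs();print(inv(*S,[o['tool_pos']]),o['tool_pos'][2],o['grip_force'],np.abs(o['dq']).max())
go([*sw(-141,3),60],S[0])
E
```

```text
[[-143.36482942   -5.72625101]] 150.727612302667 62.41394519805908 0.020841480815942327
go [-0.0026, 0.0086, 0.0907] [0.0009, -0.0021, 0.0006]
```

Emit:
play_rows:
  series:
    - [-0.003,0.009,0.03,0.001,-0.002,0,-1]
    - [-0.003,0.009,0.06,0.001,-0.002,0,-1]
    - [-0.003,0.009,0.09,0.001,-0.002,0,-1]
    - [-0.003,0.009,0.09,0.001,-0.002,0,-1]
    - [-0.003,0.009,0.09,0.001,-0.002,0,-1]
    - [-0.003,0.009,0.09,0.001,-0.002,0,-1]

```text
t: 34.02
tool_pos: [485.0, -238.5, 63.4]
tool_rot: [0.205, 3.131, -0.002]
ft_force: [0.2, 0.0, -0.6]
gripper_width: 0.568
grip_force: 62.7
```

```bash
python3 - <<'E'
from h import *
for i in range(2): viewer.get_image('wrist')
o=sensors.get_obs();print(inv(*S,[o['tool_pos']]),o['tool_pos'][2],o['grip_force'],np.abs(o['dq']).max())
go([*sw(-141,3),42],S[0])
E
```

```text
[[-137.79670374    2.18994764]] 64.19556405503896 62.72979140281677 0.004081955973275121
go [0.0033, 0.0008, 0.0222] [-0.0008, 0.0065, 0.0008]
```

Emit:
play_rows:
  series:
    - [0.003,0.001,0.01,-0.001,0.006,0,-1]
    - [0.003,0.001,0.02,-0.001,0.006,0,-1]
    - [0.003,0.001,0.023,-0.001,0.006,0,-1]
    - [0.003,0.001,0.023,-0.001,0.006,0,-1]
    - [0.003,0.001,0.023,-0.001,0.006,0,-1]

```text
t: 34.53
tool_pos: [481.2, -237.5, 38.8]
tool_rot: [-0.207, -3.131, -0.001]
ft_force: [0.5, 0.3, 0.5]
gripper_width: 0.568
grip_force: 62.8
```

Emit:
play_rows:
  series:
    - [0,0,0.001,0,0,0,-1]
    - [0,0,0.002,0,0,0,-1]
    - [0,0,0.002,0,0,0,-1]
    - [0,0,0.002,0,0,0,-1]

```text
t: 34.87
tool_pos: [481.4, -237.7, 38.3]
tool_rot: [-0.207, -3.131, -0.003]
ft_force: [-4.7, 3.7, 11.3]
gripper_width: 0.571
grip_force: 64.1
```

Emit:
play_rows:
  series:
    - [0,0,0.001,0,0,0,-1]
    - [0,0,0.0015,0,0,0,-1]
    - [0,0,0.0015,0,0,0,-1]
    - [0,0,0.0015,0,0,0,-1]

```text
t: 35.2
tool_pos: [481.5, -237.6, 38.2]
tool_rot: [-0.207, -3.131, -0.005]
ft_force: [-9.1, 5.1, 26.2]
gripper_width: 0.572
grip_force: 65.4
```

```bash
python3 - <<'E'
from h import *
o=sensors.get_obs();print(inv(*S,[o['tool_pos']]),o['tool_pos'][2],o['grip_force'],o['ft_force'],o['torque'])
E
```

```text
[[-142.20454785    3.17254137]] 38.19468434253711 65.3633451461792 [-9.08653448  5.117188   26.21363549] [0.90457641 1.78728772 0.03296759]
```

Emit:
play_rows:
  series:
    - [0,0,-0.002,0,0,0,-1]
    - [0,0,-0.003,0,0,0,0.5]
    - [0,0,-0.003,0,0,0,0.5]
    - [0,0,-0.003,0,0,0,0.5]
    - [0,0,-0.03,0,0,0,0.5]
    - [0,0,-0.06,0,0,0,0.5]
    - [0,0,-0.07,0,0,0,-1]
    - [0,0,-0.07,0,0,0,-1]

```text
t: 35.87
tool_pos: [483.5, -238.5, 107.9]
tool_rot: [0.207, 3.133, -0.001]
ft_force: [0.6, 0.0, -0.4]
gripper_width: 0.481
grip_force: 0.0
```

```bash
python3 - <<'E'
from h import *
o=sensors.get_obs();print(inv(*S,[o['tool_pos']]),o['tool_pos'][2],o['gripper_width'])
go([*sw(-98,47),59],S[0])
E
```

```text
[[-140.10401638    2.55777201]] 107.9354844757578 0.4807842111112105
go [-0.042, 0.0444, 0.049] [-0.0002, 0.002, 0.0003]
```

Emit:
play_rows:
  series:
    - [-0.021,0.022,0,0,0.002,0,-1]
    - [-0.042,0.044,0,0,0.002,0,-1]
    - [-0.042,0.044,0,0,0.002,0,-1]
    - [-0.042,0.044,0,0,0.002,0,-1]
    - [-0.042,0.044,0.02,0,0.002,0,-1]
    - [-0.042,0.044,0.035,0,0.002,0,-1]
    - [-0.042,0.044,0.035,0,0.002,0,-1]
    - [-0.042,0.044,0.035,0,0.002,0,-1]

```text
t: 36.53
tool_pos: [527.0, -200.1, 69.2]
tool_rot: [-0.209, -3.126, -0.001]
ft_force: [0.1, -0.5, 0.1]
gripper_width: 0.001
grip_force: 0.0
```

```bash
python3 - <<'E'
from h import *
for i in range(2): viewer.get_image('wrist')
o=sensors.get_obs();print(inv(*S,[o['tool_pos']]),o['tool_pos'][2],o['gripper_width'])
go([*sw(-98,46),59],S[0])
E
```

```text
[[-100.33245389   46.40330592]] 70.8116585554869 -0.0016392615021210005
go [-0.0024, -0.0004, 0.0118] [-0.0002, -0.0049, -0.0008]
```

Emit:
play_rows:
  series:
    - [-0.002,0,0.006,0,-0.005,0,-1]
    - [-0.002,0,0.012,0,-0.005,0,-1]
    - [-0.002,0,0.012,0,-0.005,0,-1]
    - [-0.002,0,0.012,0,-0.005,0,-1]

```text
t: 36.97
tool_pos: [530.5, -199.7, 58.2]
tool_rot: [-0.207, -3.134, -0.0]
ft_force: [0.5, 0.3, 0.1]
gripper_width: 0.005
grip_force: 0.0
```

Emit:
play_rows:
  series:
    - [0,-0.003,0,0,0,0,-1]
    - [0,-0.006,0,0,0,0,-1]
    - [0,-0.009,0,0,0,0,-1]
    - [0,-0.011,0,0,0,0,-1]
    - [0,-0.012,0,0,0,0,-1]
    - [0,-0.012,0,0,0,0,-1]

```text
t: 37.47
tool_pos: [529.1, -212.2, 58.6]
tool_rot: [0.208, 3.135, -0.0]
ft_force: [0.7, -0.4, -0.1]
gripper_width: -0.0
grip_force: 0.0
```

Emit:
play_rows:
  series:
    - [0,-0.001,0,0,0,0,-1]
    - [0,-0.002,0,0,0,0,-1]
    - [0,-0.002,0,0,0,0,-1]
    - [0,-0.002,0,0,0,0,-1]

```text
t: 37.8
tool_pos: [529.0, -213.5, 58.5]
tool_rot: [-0.207, -3.135, -0.001]
ft_force: [-0.2, 0.7, 0.5]
gripper_width: -0.0
grip_force: 0.3
```

Emit:
play_rows:
  series:
    - [0,-0.001,0,0,0,0,-1]
    - [0,-0.002,0,0,0,0,-1]
    - [0,-0.002,0,0,0,0,-1]
    - [0,-0.002,0,0,0,0,-1]

```text
t: 38.13
tool_pos: [528.8, -215.1, 58.5]
tool_rot: [-0.206, -3.135, -0.002]
ft_force: [-0.8, 2.1, 1.2]
gripper_width: -0.003
grip_force: 1.3
```

```bash
python3 - <<'E'
from h import *
o=sensors.get_obs();print(inv(*S,[o['tool_pos']]),o['tool_pos'][2],o['ft_force'])
E
```

```text
[[-98.20565184  31.77146089]] 58.46553160815227 [-0.79011891  2.05798757  1.17067876]
```

Force is just rising at the expected flush point, so I'll push a little more.

Emit:
play_rows:
  series:
    - [0,-0.001,0,0,0,0,-1]
    - [0,-0.001,0,0,0,0,-1]
    - [0,-0.001,0,0,0,0,-1]

```text
t: 38.38
tool_pos: [528.8, -215.2, 58.5]
tool_rot: [-0.206, -3.135, -0.004]
ft_force: [0.8, 5.9, 2.5]
gripper_width: -0.0
grip_force: 2.6
```

Emit:
play_rows:
  series:
    - [0,-0.001,0,0,0,0,-1]
    - [0,-0.001,0,0,0,0,-1]
    - [0,-0.001,0,0,0,0,-1]

```text
t: 38.63
tool_pos: [528.8, -215.3, 58.4]
tool_rot: [-0.205, -3.134, -0.006]
ft_force: [0.3, 7.3, 2.2]
gripper_width: -0.002
grip_force: 3.4
```

Emit:
play_rows:
  series:
    - [0,0.006,0,0,0,0,-1]
    - [0,0.01,-0.02,0,0,0,-1]
    - [0.02,0,-0.05,0,0,0,-1]
    - [0.05,-0.02,-0.06,0,0,0,-1]
    - [0.085,-0.032,-0.06,0,0,0,-0.19]
    - [0.085,-0.032,-0.06,0,0,0,-0.19]
    - [0.085,-0.032,-0.06,0,0,0,-0.19]
    - [0.085,-0.032,-0.06,0,0,0,-0.19]

```text
t: 39.3
tool_pos: [440.3, -238.6, 118.7]
tool_rot: [0.208, 3.133, -0.0]
ft_force: [0.1, 0.2, 0.2]
gripper_width: 0.405
grip_force: 0.0
```

```bash
python3 - <<'E'
from h import *
for i in range(2): viewer.get_image('wrist')
o=sensors.get_obs();print(inv(*S,[o['tool_pos']]),o['tool_pos'][2],o['ft_force'],o['gripper_width'])
go([*sw(-182,0),46],S[0])
E
```

```text
[[-182.31250424   -2.63754673]] 118.51888807597089 [-0.01666455 -0.29489586  0.50094181] 0.4032711904017181
go [-0.0003, 0.0027, 0.0725] [-0.001, 0.0003, 0.0014]
```

Emit:
play_rows:
  series:
    - [0,0.003,0.03,0,0,0,-0.19]
    - [0,0.003,0.06,0,0,0,-0.19]
    - [0,0.003,0.072,0,0,0,-0.19]
    - [0,0.003,0.072,0,0,0,-0.19]
    - [0,0.003,0.072,0,0,0,-0.19]
    - [-0.005,0.003,0.072,0,0,0,-0.19]
    - [-0.01,0.003,0.072,0,0,0,-0.19]

```text
t: 39.98
tool_pos: [451.9, -237.1, 48.0]
tool_rot: [0.207, 3.132, -0.0]
ft_force: [-0.4, -0.9, -0.5]
gripper_width: 0.406
grip_force: 0.0
```

Emit:
play_rows:
  series:
    - [-0.003,0,0,0,0,0,-0.19]
    - [-0.006,0,0,0,0,0,-0.19]
    - [-0.009,0,0,0,0,0,-0.19]
    - [-0.012,0,0,0,0,0,-0.19]
    - [-0.014,0,0,0,0,0,-0.19]
    - [-0.014,0,0,0,0,0,-0.19]

```text
t: 40.48
tool_pos: [464.7, -238.5, 46.6]
tool_rot: [0.207, 3.134, -0.0]
ft_force: [-1.5, 0.4, 0.1]
gripper_width: 0.407
grip_force: 0.0
```

Emit:
play_rows:
  series:
    - [-0.001,0,0,0,0,0,-0.19]
    - [-0.002,0,0,0,0,0,-0.19]
    - [-0.002,0,0,0,0,0,-0.19]
    - [-0.002,0,0,0,0,0,-0.19]

```text
t: 40.82
tool_pos: [466.1, -238.6, 46.4]
tool_rot: [-0.207, -3.135, -0.0]
ft_force: [-0.9, 0.7, 0.0]
gripper_width: 0.406
grip_force: 0.4
```

```bash
python3 - <<'E'
from h import *
o=sensors.get_obs();print(inv(*S,[o['tool_pos']]),o['tool_pos'][2],o['ft_force'],o['gripper_width'])
E
```

```text
[[-157.26129803    0.16058804]] 46.42713027650434 [-0.91832867  0.68819509  0.03507187] 0.406203944999149
```

Emit:
play_rows:
  series:
    - [-0.001,0,0,0,0,0,-0.19]
    - [-0.001,0,0,0,0,0,-0.19]
    - [-0.001,0,0,0,0,0,-0.19]

```text
t: 41.07
tool_pos: [466.2, -238.7, 46.4]
tool_rot: [-0.207, -3.133, -0.001]
ft_force: [-4.5, 0.9, 4.2]
gripper_width: 0.405
grip_force: 2.6
```

Emit:
play_rows:
  series:
    - [-0.001,0,0,0,0,0,-0.19]
    - [-0.001,0,0,0,0,0,-0.19]
    - [-0.001,0,0,0,0,0,-0.19]

```text
t: 41.32
tool_pos: [466.4, -238.7, 46.3]
tool_rot: [-0.207, -3.131, -0.002]
ft_force: [-7.2, 1.3, 6.2]
gripper_width: 0.403
grip_force: 3.8
```

Emit:
play_rows:
  series:
    - [-0.001,0,0,0,0,0,-0.19]
    - [-0.001,0,0,0,0,0,-0.19]
    - [-0.001,0,0,0,0,0,-0.19]

```text
t: 41.57
tool_pos: [466.4, -238.7, 46.1]
tool_rot: [-0.207, -3.129, -0.003]
ft_force: [-9.5, 1.7, 8.6]
gripper_width: 0.402
grip_force: 4.9
```

Seated. I'll retreat, measure it, and go back for the third carrier.

Emit:
play_rows:
  series:
    - [0.012,0,0,0,0,0,-0.19]
    - [0.02,0,-0.03,0,0,0,-0.19]
    - [0.02,0,-0.07,0,0,0,-1]
    - [0.02,0,-0.11,0,0,0,-1]
    - [0.02,0,-0.137,0,0,0,-1]
    - [0.02,0,-0.137,0,0,0,-1]
    - [0.02,0,-0.137,0,0,0,-1]

```text
t: 42.15
tool_pos: [451.4, -236.6, 185.4]
tool_rot: [0.205, 3.129, 0.001]
ft_force: [-0.6, 1.4, -0.4]
gripper_width: 0.004
grip_force: 0.0
```

```bash
python3 meas.py 0; python3 -c "
from h import *
go([*bw(-40,40),250],B[0])"
```

```text
tcpS [[-174.65690193    0.60713614]] 182.3456788262579 t 42.3
y -18 [(-147.25, 29)]
y -14 [(-147.25, 30)]
y 14 [(-170.25, -18), (-168.25, 16), (-147.25, 29), (-131.25, -18)]
y 18 [(-150.25, 14), (-147.25, 30)]
x 10 [(-27.75, 23), (-23.75, 18), (24.75, -19), (28.75, -28)]
x 16 [(-27.75, 28), (-23.75, 22), (-2.25, -30), (3.25, 39), (24.75, -20), (28.25, -26)]
x 28 [(-49.25, 44), (-30.25, -43), (-24.25, 47), (-13.25, -30), (-11.75, 19), (12.25, -14), (14.25, 26), (25.25, -38), (44.25, 44)]
x 34 [(-53.25, 20), (-51.25, -25), (-49.25, 41), (-31.75, -45), (-24.25, 49), (-13.25, -27), (12.25, -12), (14.25, 29), (24.75, -18), (37.75, -23), (44.75, 37)]
go [-0.0077, 0.3927, -0.0675] [0.0006, -0.0013, -0.2785]
```

Emit:
play_rows:
  series:
    - [-0.004,0.2,-0.067,0,0,0,-1]
    - [-0.004,0.2,-0.067,0,0,0,-1]
    - [-0.004,0.2,-0.067,0,0,0,-1]
    - [-0.004,0.2,-0.067,0,0,0,-1]
    - [-0.004,0.2,-0.067,0,0,0,-1]
    - [-0.004,0.2,-0.067,0,0,0,-1]

```text
t: 42.8
tool_pos: [481.0, -29.7, 251.1]
tool_rot: [0.188, 3.135, 0.005]
ft_force: [1.1, 0.5, 0.4]
gripper_width: -0.003
grip_force: 0.0
```

Emit:
play_rows:
  series:
    - [-0.004,0.195,0,0,0,-0.279,-1]
    - [-0.004,0.195,0,0,0,-0.279,-1]
    - [-0.004,0.195,0,0,0,-0.279,-1]
    - [-0.004,0.195,0,0,0,-0.279,-1]
    - [-0.004,0.195,0,0,0,-0.279,-1]
    - [-0.004,0.195,0,0,0,-0.279,-1]
    - [-0.004,0.195,0,0,0,-0.279,-1]
    - [-0.004,0.195,0,0,0,-0.279,-1]

```text
t: 43.47
tool_pos: [508.9, 152.9, 249.0]
tool_rot: [0.23, -3.131, 0.003]
ft_force: [-0.3, 0.5, 0.4]
gripper_width: -0.003
grip_force: 0.0
```

```bash
python3 lanes.py;python3 -c "
from h import *
go([*bw(60,66),115],B[0])"
```

```text
tcpB [[-38.89173505  39.99788085]] 250.44083007300338 43.6667
66 -19 [(-102.75, 16), (-88.25, 13), (-48.25, 18), (20.25, -16), (53.25, -17)]
66 19 [(-102.75, 16), (-88.25, 13), (-64.25, 18), (20.25, -15), (87.25, -27)]
0 -19 [(-101.75, 17), (-93.25, -10), (87.25, -16)]
0 19 [(-102.75, 16), (-59.25, 12), (65.75, -22)]
-66 -19 [(-101.25, 20), (87.25, -12)]
-66 19 [(-101.25, 19), (87.25, -13)]
go [-0.0989, 0.0262, 0.1354] [0.0003, -0.0002, -0.0024]
```

Emit:
play_rows:
  series:
    - [-0.04,0.026,0,0,0,-0.002,-1]
    - [-0.08,0.026,0,0,0,-0.002,-1]
    - [-0.099,0.026,0.03,0,0,-0.002,-1]
    - [-0.099,0.026,0.07,0,0,-0.002,-1]
    - [-0.099,0.026,0.11,0,0,-0.002,-1]
    - [-0.099,0.026,0.135,0,0,-0.002,-1]
    - [-0.099,0.026,0.135,0,0,-0.002,-1]
    - [-0.099,0.026,0.135,0,0,-0.002,-1]

```text
t: 44.33
tool_pos: [602.7, 193.3, 114.9]
tool_rot: [0.232, -3.131, 0.001]
ft_force: [0.4, -0.7, 0.9]
gripper_width: 0.002
grip_force: 0.0
```

```bash
python3 - <<'E'
from h import *
for i in range(2): viewer.get_image('wrist')
o=sensors.get_obs();print(inv(*B,[o['tool_pos']]),o['tool_pos'][2])
go([*bw(60,66),52],B[0])
E
```

```text
[[61.83589057 67.30070562]] 118.2099207187581
go [0.0021, -0.0014, 0.0662] [0.0011, 0.0039, 0.0014]
```

Emit:
play_rows:
  series:
    - [0.002,-0.001,0.03,0,0.004,0.001,-1]
    - [0.002,-0.001,0.066,0,0.004,0.001,-1]
    - [0.002,-0.001,0.066,0,0.004,0.001,-1]
    - [0.002,-0.001,0.066,0,0.004,0.001,-1]
    - [0.002,-0.001,0.066,0,0.004,0.001,-1]

```text
t: 44.85
tool_pos: [602.4, 193.4, 51.9]
tool_rot: [0.233, -3.131, -0.001]
ft_force: [0.3, 0.2, 0.0]
gripper_width: -0.0
grip_force: 0.0
```

Emit:
play_rows:
  series:
    - [0.01,0,0,0,0,0,-1]
    - [0.02,0,0,0,0,0,-1]
    - [0.03,0,0,0,0,0,-1]
    - [0.04,0,0,0,0,0,-1]
    - [0.05,0,0,0,0,0,-1]
    - [0.058,0,0,0,0,0,-1]
    - [0.064,0,0,0,0,0,-1]
    - [0.068,0,0,0,0,0,-1]

```text
t: 45.52
tool_pos: [534.6, 183.4, 51.0]
tool_rot: [0.233, -3.131, -0.002]
ft_force: [2.0, -0.6, 0.9]
gripper_width: 0.003
grip_force: 1.1
```

Emit:
play_rows:
  series:
    - [0.003,0,0,0,0,0,-1]
    - [0.006,0,0,0,0,0,-1]
    - [0.008,0,0,0,0,0,-1]
    - [0.008,0,0,0,0,0,-1]
    - [0.008,0,0,0,0,0,-1]

```text
t: 45.93
tool_pos: [526.0, 181.8, 49.7]
tool_rot: [0.232, -3.128, 0.0]
ft_force: [0.9, 0.1, 0.7]
gripper_width: -0.001
grip_force: 0.6
```

```bash
python3 - <<'E'
from car import *
im,c=shot('wrist','w30.png');im=im[...,::-1];o=sensors.get_obs();print(inv(*B,[o['tool_pos']]),o['tool_pos'][2],o['ft_force'])
r=carrier(im,c,B,38,-150,0,66).astype(int).min(2);xs=np.arange(-150,0,.5);ys=np.arange(6,126,.5)
for d in(-20,-14,14,20):
    k=120+2*d;print(d,grad(r[:,k-2:k+3].mean(1),xs,10))
go([*bw(-129,66),130],B[0])
E
```

```text
[[-18.07593155  66.53693004]] 49.56978214117593 [2.11294158 0.44795702 1.36071605]
-20 [(-135.25, 66), (-30.75, -15), (-13.25, 20)]
-14 [(-134.75, 66), (-124.25, -16), (-45.75, 14), (-31.25, -14), (-30.75, -14)]
14 [(-134.75, 66), (-124.25, -20), (-45.75, 18), (-31.25, -17), (-24.75, -12)]
20 [(-134.75, 66), (-31.25, -16), (-12.75, 15), (-5.25, -15)]
go [0.1113, -0.0004, -0.0799] [-0.0001, -0.0049, 0.0013]
```

Emit:
play_rows:
  series:
    - [0,0,-0.04,0,0,0,-1]
    - [0,0,-0.08,0,-0.005,0.001,0.7]
    - [0.04,0,-0.08,0,-0.005,0.001,0.7]
    - [0.08,0,-0.08,0,-0.005,0.001,0.7]
    - [0.111,0,-0.08,0,-0.005,0.001,0.7]
    - [0.111,0,-0.08,0,-0.005,0.001,0.7]
    - [0.111,0,-0.08,0,-0.005,0.001,0.7]
    - [0.111,0,-0.08,0,-0.005,0.001,0.7]

```text
t: 46.65
tool_pos: [417.1, 165.6, 130.4]
tool_rot: [-0.231, 3.132, 0.001]
ft_force: [0.2, -0.3, -0.1]
gripper_width: 0.853
grip_force: 0.0
```

```bash
python3 hang.py 66
```

```text
[[-127.4565592    66.16775712]] 130.2975887655555 0.8503127844926028
-20 [(-147.75, 33), (-128.25, 10), (-125.75, 16)]
-14 [(-147.75, 32), (-129.75, -12), (-122.75, 19)]
14 [(-147.25, 35), (-129.25, -16), (-122.75, 19)]
20 [(-147.25, 36), (-125.75, 21)]
-130 [(41.25, 51), (91.25, -34)]
-120 [(41.25, 60), (52.25, -32), (53.75, 21), (78.25, -23), (79.75, 34), (90.75, -59)]
go [0.0037, 0.0004, 0.0983] [-0.0008, 0.0012, -0.0006]
```

Emit:
play_rows:
  series:
    - [0.004,0,0.035,0,0,0,0.7]
    - [0.004,0,0.07,0,0,0,0.7]
    - [0.004,0,0.098,0,0,0,0.7]
    - [0.004,0,0.098,0,0,0,0.7]
    - [0.004,0,0.098,0,0,0,0.7]

```text
t: 47.22
tool_pos: [412.6, 163.9, 31.4]
tool_rot: [0.23, -3.131, 0.005]
ft_force: [1.7, 0.4, -0.4]
gripper_width: 0.853
grip_force: 0.0
```

Emit:
play_rows:
  series:
    - [0,0,0,0,0,0,-1]
    - [0,0,0,0,0,0,-1]
    - [0,0,0,0,0,0,-1]
    - [0,0,0,0,0,0,-1]
    - [0,0,0,0,0,0,-1]
    - [0,0,0,0,0,0,-1]

```text
t: 47.72
tool_pos: [414.7, 165.6, 34.0]
tool_rot: [-0.231, 3.129, 0.003]
ft_force: [0.6, -1.8, 7.0]
gripper_width: 0.571
grip_force: 61.3
```

Emit:
play_rows:
  series:
    - [0,0,-0.01,0,0,0,-1]
    - [0,0,-0.03,0,0,0,-1]
    - [0,0,-0.06,0,0,0,-1]
    - [0,0,-0.09,0,0,0,-1]
    - [0,0,-0.12,0,0,0,-1]
    - [0,0,-0.12,0,0,0,-1]
    - [0,0,-0.12,0,0,0,-1]

```text
t: 48.3
tool_pos: [413.5, 165.6, 154.3]
tool_rot: [-0.231, 3.129, 0.005]
ft_force: [-1.1, 0.2, -1.8]
gripper_width: 0.566
grip_force: 62.2
```

```bash
python3 held.py; python3 -c "
from h import *
go([*sw(-141,103),150],S[0])"
```

```text
48.45 [411.59165258 164.36379396 151.11470647] 0.5712461592307624 62.14071035385132
215 [(225.25, 13), (230.25, 32), (242.25, -35), (249.25, 10)]
225 [(225.25, 12), (250.25, 11)]
280 [(225.25, 18), (237.25, -10), (243.25, -17), (251.25, 11)]
290 [(225.25, 13), (230.25, 33), (243.25, -34), (251.25, 11)]
243 [(188.25, -25), (198.25, -16), (204.25, 20), (218.25, -16), (223.25, -12), (279.25, 22), (284.25, 33), (295.25, -55), (305.25, 29), (315.25, -28)]
247 [(186.25, -24), (199.25, 15), (304.25, -23), (307.25, 15), (316.25, -28)]
go [-0.0388, -0.3123, 0.0013] [-0.001, -0.0015, 0.2792]
```

Emit:
play_rows:
  series:
    - [-0.037,-0.312,0,0,0,0.279,-1]
    - [-0.037,-0.312,0,0,0,0.279,-1]
    - [-0.037,-0.312,0,0,0,0.279,-1]
    - [-0.037,-0.312,0,0,0,0.279,-1]
    - [-0.037,-0.312,0,0,0,0.279,-1]
    - [-0.037,-0.312,0,0,0,0.279,-1]
    - [-0.037,-0.312,0,0,0,0.279,-1]
    - [-0.037,-0.312,0,0,0,0.279,-1]

```text
t: 49.12
tool_pos: [494.4, -143.7, 151.5]
tool_rot: [-0.215, -3.134, 0.005]
ft_force: [-0.3, -0.1, -0.5]
gripper_width: 0.569
grip_force: 62.3
```

```bash
python3 - <<'E'
from h import *
for i in range(6): viewer.get_image('wrist')
o=sensors.get_obs();print(inv(*S,[o['tool_pos']]),o['tool_pos'][2],o['grip_force'],np.abs(o['dq']).max())
go([*sw(-142,103),60],S[0])
E
```

```text
[[-142.63425193  105.0112012 ]] 151.23318001432273 62.386940717697144 0.014423042559655687
go [-0.0008, -0.0021, 0.0912] [0.0009, -0.0016, 0.0021]
```

Emit:
play_rows:
  series:
    - [-0.001,-0.002,0.03,0.001,-0.002,0.002,-1]
    - [-0.001,-0.002,0.06,0.001,-0.002,0.002,-1]
    - [-0.001,-0.002,0.09,0.001,-0.002,0.002,-1]
    - [-0.001,-0.002,0.09,0.001,-0.002,0.002,-1]
    - [-0.001,-0.002,0.09,0.001,-0.002,0.002,-1]
    - [-0.001,-0.002,0.09,0.001,-0.002,0.002,-1]

```text
t: 49.92
tool_pos: [496.9, -139.8, 63.5]
tool_rot: [0.208, 3.13, -0.001]
ft_force: [0.3, -0.6, -1.7]
gripper_width: 0.564
grip_force: 62.8
```

```bash
python3 - <<'E'
from h import *
for i in range(2): viewer.get_image('wrist')
o=sensors.get_obs();print(inv(*S,[o['tool_pos']]),o['tool_pos'][2],o['grip_force'],np.abs(o['dq']).max())
go([*sw(-142,103),41],S[0])
E
```

```text
[[-138.99712693  101.88166863]] 64.32066019787246 62.795666456222534 0.004676014954012452
go [0.0032, 0.0011, 0.0233] [0.0003, 0.0064, -0.001]
```

Emit:
play_rows:
  series:
    - [0.003,0.001,0.01,0,0.006,-0.001,-1]
    - [0.003,0.001,0.02,0,0.006,-0.001,-1]
    - [0.003,0.001,0.023,0,0.006,-0.001,-1]
    - [0.003,0.001,0.023,0,0.006,-0.001,-1]
    - [0.003,0.001,0.023,0,0.006,-0.001,-1]

```text
t: 50.43
tool_pos: [493.1, -138.9, 39.0]
tool_rot: [-0.208, -3.131, 0.0]
ft_force: [-0.4, 0.4, 0.2]
gripper_width: 0.571
grip_force: 62.9
```

Emit:
play_rows:
  series:
    - [0,0,0.001,0,0,0,-1]
    - [0,0,0.0015,0,0,0,-1]
    - [0,0,0.0015,0,0,0,-1]
    - [0,0,0.0015,0,0,0,-1]

```text
t: 50.77
tool_pos: [493.2, -139.0, 38.8]
tool_rot: [-0.208, -3.131, -0.001]
ft_force: [-4.0, 1.5, 13.0]
gripper_width: 0.57
grip_force: 64.1
```

```bash
python3 - <<'E'
from h import *
o=sensors.get_obs();print(inv(*S,[o['tool_pos']]),o['tool_pos'][2],o['grip_force'],o['ft_force'])
E
```

```text
[[-143.55970021  102.52590212]] 38.75627181538825 64.10614013671875 [-3.96387873  1.52468588 13.03023063]
```

Emit:
play_rows:
  series:
    - [0,0,-0.001,0,0,0,-1]
    - [0,0,-0.0015,0,0,0,0.5]
    - [0,0,-0.0015,0,0,0,0.5]
    - [0,0,-0.0015,0,0,0,0.5]
    - [0,0,-0.03,0,0,0,0.5]
    - [0,0,-0.06,0,0,0,0.5]
    - [0,0,-0.07,0,0,0,-1]
    - [0,0,-0.07,0,0,0,-1]

```text
t: 51.43
tool_pos: [495.5, -139.4, 110.2]
tool_rot: [0.208, 3.132, 0.001]
ft_force: [0.4, 0.2, -0.4]
gripper_width: 0.478
grip_force: 0.0
```

Emit:
play_rows:
  series:
    - [-0.021,0.022,0,0,0.002,0,-1]
    - [-0.044,0.044,0,0,0.002,0,-1]
    - [-0.044,0.044,0,0,0.002,0,-1]
    - [-0.044,0.044,0,0,0.002,0,-1]
    - [-0.044,0.044,0.02,0,0.002,0,-1]
    - [-0.044,0.044,0.035,0,0.002,0,-1]
    - [-0.044,0.044,0.035,0,0.002,0,-1]
    - [-0.044,0.044,0.035,0,0.002,0,-1]

```text
t: 52.1
tool_pos: [540.9, -102.0, 71.3]
tool_rot: [-0.21, -3.126, 0.001]
ft_force: [0.7, -0.6, -0.1]
gripper_width: -0.001
grip_force: 0.0
```

```bash
python3 - <<'E'
from h import *
for i in range(2): viewer.get_image('wrist')
o=sensors.get_obs();print(inv(*S,[o['tool_pos']]),o['tool_pos'][2],o['gripper_width'])
go([*sw(-98,146),59],S[0])
E
```

```text
[[-99.41438264 145.74273087]] 73.00051135212895 -0.0016653765651492506
go [-0.0015, 0.0003, 0.014] [-0.0007, -0.0048, -0.0018]
```

Emit:
play_rows:
  series:
    - [-0.001,0,0.007,0,-0.005,-0.002,-1]
    - [-0.001,0,0.014,0,-0.005,-0.002,-1]
    - [-0.001,0,0.014,0,-0.005,-0.002,-1]
    - [-0.001,0,0.014,0,-0.005,-0.002,-1]

```text
t: 52.53
tool_pos: [543.3, -101.3, 58.2]
tool_rot: [-0.205, -3.134, 0.001]
ft_force: [-0.1, 1.6, 0.7]
gripper_width: -0.001
grip_force: 0.0
```

Emit:
play_rows:
  series:
    - [0,-0.003,0,0,0,0,-1]
    - [0,-0.006,0,0,0,0,-1]
    - [0,-0.009,0,0,0,0,-1]
    - [0,-0.011,0,0,0,0,-1]
    - [0,-0.012,0,0,0,0,-1]
    - [0,-0.012,0,0,0,0,-1]

```text
t: 53.03
tool_pos: [542.1, -113.8, 58.8]
tool_rot: [0.206, 3.135, -0.001]
ft_force: [1.4, -0.4, 0.6]
gripper_width: -0.002
grip_force: 0.0
```

Emit:
play_rows:
  series:
    - [0,-0.001,0,0,0,0,-1]
    - [0,-0.002,0,0,0,0,-1]
    - [0,-0.002,0,0,0,0,-1]
    - [0,-0.002,0,0,0,0,-1]

```text
t: 53.37
tool_pos: [541.8, -114.9, 58.6]
tool_rot: [-0.205, -3.135, 0.0]
ft_force: [0.2, 0.7, 0.1]
gripper_width: 0.001
grip_force: 0.4
```

Emit:
play_rows:
  series:
    - [0,-0.001,0,0,0,0,-1]
    - [0,-0.001,0,0,0,0,-1]
    - [0,-0.001,0,0,0,0,-1]

```text
t: 53.62
tool_pos: [541.6, -115.4, 58.6]
tool_rot: [-0.205, -3.134, -0.001]
ft_force: [-1.3, 3.0, 1.3]
gripper_width: -0.001
grip_force: 1.5
```

Emit:
play_rows:
  series:
    - [0,-0.001,0,0,0,0,-1]
    - [0,-0.001,0,0,0,0,-1]
    - [0,-0.001,0,0,0,0,-1]

```text
t: 53.87
tool_pos: [541.4, -115.9, 58.6]
tool_rot: [-0.204, -3.134, -0.002]
ft_force: [-1.4, 5.5, 1.8]
gripper_width: -0.003
grip_force: 2.3
```

```bash
python3 - <<'E'
from h import *
o=sensors.get_obs();print(inv(*S,[o['tool_pos']]),o['tool_pos'][2],o['ft_force'])
E
```

```text
[[-98.81669868 131.74549471]] 58.572744124351566 [-1.3713557   5.51100093  1.84293202]
```

Flush at the side. Now the end push.

Emit:
play_rows:
  series:
    - [0,-0.001,0,0,0,0,-1]
    - [0,-0.001,0,0,0,0,-1]
    - [0,0.006,0,0,0,0,-1]
    - [0,0.01,-0.02,0,0,0,-1]
    - [0.02,0,-0.05,0,0,0,-1]
    - [0.05,-0.02,-0.06,0,0,0,-1]
    - [0.085,-0.032,-0.06,0,0,0,-0.19]
    - [0.085,-0.032,-0.06,0,0,0,-0.19]

```text
t: 54.53
tool_pos: [446.9, -140.7, 118.2]
tool_rot: [-0.215, -3.132, -0.007]
ft_force: [-0.3, 0.3, -0.3]
gripper_width: 0.271
grip_force: 0.0
```

```bash
python3 - <<'E'
from h import *
for i in range(5): viewer.get_image('wrist')
o=sensors.get_obs();print(inv(*S,[o['tool_pos']]),o['tool_pos'][2],o['ft_force'],o['gripper_width'])
go([*sw(-182,100),46],S[0])
E
```

```text
[[-182.32870495   98.55581776]] 118.82126104871432 [ 0.10124106 -0.1319486   0.59565179] 0.40774163383889
go [-0.0003, 0.0016, 0.0728] [-0.0018, 0.0009, 0.002]
```

Emit:
play_rows:
  series:
    - [0,0.002,0.03,-0.002,0,0.002,-0.19]
    - [0,0.002,0.06,-0.002,0,0.002,-0.19]
    - [0,0.002,0.072,-0.002,0,0.002,-0.19]
    - [0,0.002,0.072,-0.002,0,0.002,-0.19]
    - [0,0.002,0.072,-0.002,0,0.002,-0.19]
    - [-0.005,0.002,0.072,-0.002,0,0.002,-0.19]
    - [-0.01,0.002,0.072,-0.002,0,0.002,-0.19]

```text
t: 55.37
tool_pos: [465.0, -137.4, 47.8]
tool_rot: [0.208, 3.132, 0.002]
ft_force: [-0.5, 0.4, -0.2]
gripper_width: 0.402
grip_force: 0.0
```

Emit:
play_rows:
  series:
    - [-0.003,0,0,0,0,0,-0.19]
    - [-0.006,0,0,0,0,0,-0.19]
    - [-0.009,0,0,0,0,0,-0.19]
    - [-0.012,0,0,0,0,0,-0.19]
    - [-0.014,0,0,0,0,0,-0.19]
    - [-0.014,0,0,0,0,0,-0.19]

```text
t: 55.87
tool_pos: [477.7, -139.1, 46.7]
tool_rot: [0.208, 3.134, 0.002]
ft_force: [0.4, 0.1, -0.7]
gripper_width: 0.402
grip_force: 0.1
```

Emit:
play_rows:
  series:
    - [-0.001,0,0,0,0,0,-0.19]
    - [-0.002,0,0,0,0,0,-0.19]
    - [-0.002,0,0,0,0,0,-0.19]
    - [-0.002,0,0,0,0,0,-0.19]

```text
t: 56.2
tool_pos: [479.3, -139.3, 46.6]
tool_rot: [0.208, 3.134, 0.002]
ft_force: [-0.9, 1.0, 0.3]
gripper_width: 0.406
grip_force: 0.3
```

Emit:
play_rows:
  series:
    - [-0.001,0,0,0,0,0,-0.19]
    - [-0.001,0,0,0,0,0,-0.19]
    - [-0.001,0,0,0,0,0,-0.19]

```text
t: 56.45
tool_pos: [479.6, -139.4, 46.6]
tool_rot: [-0.208, -3.133, -0.003]
ft_force: [-3.9, 0.9, 3.4]
gripper_width: 0.402
grip_force: 2.0
```

```bash
python3 - <<'E'
from h import *
o=sensors.get_obs();print(inv(*S,[o['tool_pos']]),o['tool_pos'][2],o['ft_force'],o['gripper_width'])
E
```

```text
[[-157.00464723  100.3485247 ]] 46.55113640623513 [-3.85934857  0.89146499  3.3598557 ] 0.40157329686448684
```

Emit:
play_rows:
  series:
    - [-0.001,0,0,0,0,0,-0.19]
    - [-0.002,0,0,0,0,0,-0.19]
    - [-0.002,0,0,0,0,0,-0.19]
    - [-0.002,0,0,0,0,0,-0.19]

```text
t: 56.78
tool_pos: [479.8, -139.4, 46.2]
tool_rot: [-0.209, -3.129, -0.004]
ft_force: [-8.3, 2.6, 7.2]
gripper_width: 0.402
grip_force: 4.5
```

Emit:
play_rows:
  series:
    - [0.012,0,0,0,0,0,-0.19]
    - [0.02,0,-0.03,0,0,0,-0.19]
    - [0.02,0,-0.07,0,0,0,-1]
    - [0.02,0,-0.11,0,0,0,-1]
    - [0.02,0,-0.137,0,0,0,-1]
    - [0.02,0,-0.137,0,0,0,-1]
    - [0.02,0,-0.137,0,0,0,-1]

```text
t: 57.37
tool_pos: [464.5, -137.2, 185.7]
tool_rot: [0.207, 3.128, 0.005]
ft_force: [-0.7, 0.5, -0.6]
gripper_width: -0.003
grip_force: 0.0
```

```bash
python3 meas.py 100; python3 -c "
from h import *
go([*sw(-185,-5),210],S[0])"
```

```text
tcpS [[-174.84786089  100.33273089]] 182.68680648511236 t 57.5167
y -18 [(-149.75, 17), (-147.25, 28)]
y -14 [(-168.25, 16), (-147.25, 28)]
y 14 [(-169.75, -16), (-168.25, 23), (-151.75, -14), (-147.25, 28), (-131.25, -17)]
y 18 [(-149.75, 18), (-147.25, 28)]
x 10 [(75.25, 51), (124.75, -45)]
x 16 [(75.25, 45), (97.75, -31), (102.75, 34), (125.25, -53)]
x 28 [(51.25, 36), (69.25, -26), (75.75, 45), (86.25, -29), (88.25, 14), (112.25, -22), (113.75, 30), (125.25, -34), (143.75, 41), (149.25, -42)]
x 34 [(47.25, 14), (48.75, -17), (50.75, 36), (68.25, -44), (75.25, 45), (86.25, -30), (113.75, 31), (124.75, -19), (137.75, -21), (144.75, 29), (148.75, -50)]
go [0.0101, -0.1053, -0.0274] [0.0013, -0.0012, -0.0008]
```

Emit:
play_rows:
  series:
    - [0.01,-0.04,-0.027,0,0,0,0.4]
    - [0.01,-0.08,-0.027,0,0,0,0.4]
    - [0.01,-0.105,-0.027,0,0,0,0.4]
    - [0.01,-0.105,-0.027,0,0,0,0.4]
    - [0.01,-0.105,-0.027,0,0,0,0.4]
    - [0.01,-0.105,-0.027,0,0,0,0.4]

```text
t: 58.02
tool_pos: [438.1, -239.3, 209.4]
tool_rot: [-0.209, -3.132, -0.002]
ft_force: [0.0, 0.3, 0.8]
gripper_width: 0.7
grip_force: 0.0
```

```bash
python3 - <<'E'
from h import *
for i in range(2): viewer.get_image('wrist')
im,c=shot('wrist','w40.png');cv2.imwrite('pics/w40b.png',cv2.resize(im[...,::-1],(768,576),interpolation=2))
o=sensors.get_obs();print(inv(*S,[o['tool_pos'],[391.6,-233.5,0]]),o['tool_pos'][2])
go([392.2,-233.6,110],S[0]); print(proj(c,[[391.6,-233.5,63]])*1.5)
E
```

```text
[[-184.49309001   -3.35808163]
 [-231.81771018   -4.55074144]] 209.8134007008459
go [0.0466, -0.0013, 0.0999] [0.0016, -0.0015, 0.0016]
[[375.69915525 194.54430758]]
```

View pics/w40b.png

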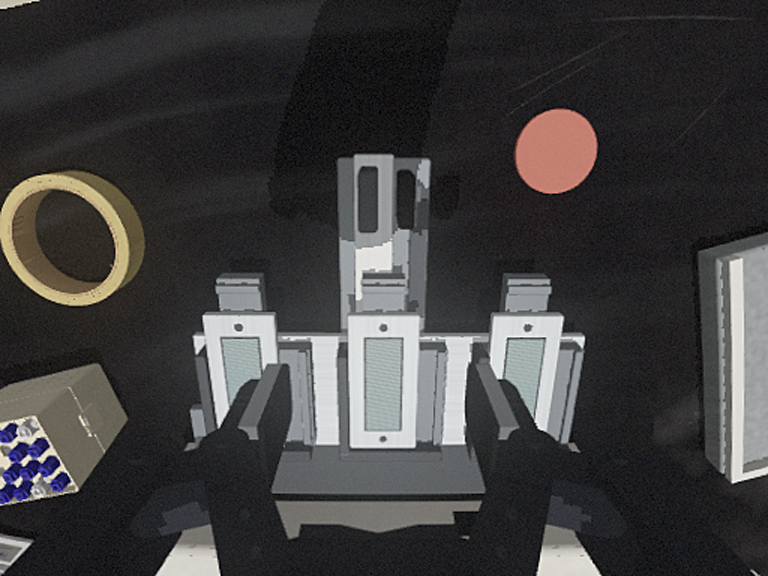

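All three carriers sit square in their bays. The fin is at (368,200) and the tab at (405,200). Next I'll pinch the handle again.

Emit:
play_rows:
  series:
    - [0.025,-0.001,0.03,0.002,0,0.002,0.4]
    - [0.047,-0.001,0.06,0.002,0,0.002,0.4]
    - [0.047,-0.001,0.1,0.002,0,0.002,0.4]
    - [0.047,-0.001,0.1,0.002,0,0.002,0.4]
    - [0.047,-0.001,0.1,0.002,0,0.002,0.4]
    - [0.047,-0.001,0.1,0.002,0,0.002,0.4]

```text
t: 58.67
tool_pos: [393.2, -234.8, 111.9]
tool_rot: [0.209, 3.134, -0.004]
ft_force: [-0.3, -0.1, 0.5]
gripper_width: 0.697
grip_force: 0.0
```

```bash
python3 - <<'E'
from h import *
for i in range(2): viewer.get_image('wrist')
go([392.2,-233.0,57],S[0])
E
```

```text
go [0.0022, 0.0021, 0.0555] [-0.0017, 0.003, -0.0017]
```

Emit:
play_rows:
  series:
    - [0.002,0.002,0.03,-0.002,0.003,-0.002,0.4]
    - [0.002,0.002,0.055,-0.002,0.003,-0.002,0.4]
    - [0.002,0.002,0.055,-0.002,0.003,-0.002,0.4]
    - [0.002,0.002,0.055,-0.002,0.003,-0.002,0.4]

```text
t: 59.1
tool_pos: [390.1, -232.9, 56.0]
tool_rot: [-0.209, -3.13, -0.0]
ft_force: [-0.3, -0.9, -0.9]
gripper_width: 0.696
grip_force: 0.0
```

Emit:
play_rows:
  series:
    - [0,0,0,0,0,0,-1]
    - [0,0,0,0,0,0,-1]
    - [0,0,0,0,0,0,-1]
    - [0,0,0,0,0,0,-1]
    - [0,0,0,0,0,0,-1]
    - [0,0,0,0,0,0,-1]
    - [0,0,0,0,0,0,-1]

```text
t: 59.68
tool_pos: [391.9, -233.5, 57.6]
tool_rot: [0.206, 3.134, 0.002]
ft_force: [-1.1, -1.0, 6.9]
gripper_width: 0.241
grip_force: 61.6
```

Emit:
play_rows:
  series:
    - [-0.002,0,0,0,0,0,-1]
    - [-0.006,0,0,0,0,0,-1]
    - [-0.011,0,0,0,0,0,-1]
    - [-0.017,0,0,0,0,0,-1]
    - [-0.023,0,0,0,0,0,-1]
    - [-0.029,0,0,0,0,0,-1]
    - [-0.035,0,0,0,0,0,-1]
    - [-0.041,0,0,0,0,0,-1]

```text
t: 60.35
tool_pos: [432.0, -238.9, 57.6]
tool_rot: [-0.207, -3.134, -0.002]
ft_force: [-3.5, 0.2, 9.7]
gripper_width: 0.247
grip_force: 61.8
```

Emit:
play_rows:
  series:
    - [-0.006,0,0,0,0,0,-1]
    - [-0.012,0,0,0,0,0,-1]
    - [-0.018,0,0,0,0,0,-1]
    - [-0.024,0,0,0,0,0,-1]
    - [-0.03,0,0,0,0,0,-1]
    - [-0.036,0,0,0,0,0,-1]
    - [-0.042,0,0,0,0,0,-1]
    - [-0.046,0,0,0,0,0,-1]

```text
t: 61.02
tool_pos: [477.7, -245.1, 57.7]
tool_rot: [-0.206, -3.135, -0.001]
ft_force: [-2.3, -1.2, 8.3]
gripper_width: 0.242
grip_force: 61.7
```

Emit:
play_rows:
  series:
    - [-0.003,0,0,0,0,0,-1]
    - [-0.006,0,0,0,0,0,-1]
    - [-0.009,0,0,0,0,0,-1]
    - [-0.011,0,0,0,0,0,-1]
    - [-0.012,0,0,0,0,0,-1]
    - [-0.012,0,0,0,0,0,-1]
    - [-0.012,0,0,0,0,0,-1]

```text
t: 61.6
tool_pos: [488.7, -246.5, 57.7]
tool_rot: [-0.207, -3.134, -0.002]
ft_force: [-3.4, -0.5, 8.4]
gripper_width: 0.243
grip_force: 61.8
```

```bash
python3 - <<'E'
from h import *
o=sensors.get_obs();print(inv(*S,[o['tool_pos']]),o['tool_pos'],o['ft_force'],o['gripper_width'],o['grip_force'])
print(inv(*S,[[489.9,-246.7,0],[391.6,-233.5,0]]))
E
```

```text
[[-133.86660417   -4.6842842 ]] [ 488.68141782 -246.52441231   57.67742557] [-3.417519   -0.50510132  8.41772707] 0.24296038666181968 61.76709294319153
[[-132.63551255   -4.69795824]
 [-231.81771018   -4.55074144]]
```

About 1-2 mm to go. I'll push to the stop.

Emit:
play_rows:
  series:
    - [-0.001,0,0,0,0,0,-1]
    - [-0.002,0,0,0,0,0,-1]
    - [-0.002,0,0,0,0,0,-1]
    - [-0.002,0,0,0,0,0,-1]

```text
t: 61.93
tool_pos: [488.7, -246.6, 57.7]
tool_rot: [-0.207, -3.13, -0.005]
ft_force: [-9.9, 1.4, 15.4]
gripper_width: 0.241
grip_force: 61.8
```

Emit:
play_rows:
  series:
    - [-0.001,0,0,0,0,0,-1]
    - [-0.001,0,0,0,0,0,-1]
    - [-0.001,0,0,0,0,0,-1]
    - [-0.001,0,0,0,0,0,-1]

```text
t: 62.27
tool_pos: [488.8, -246.6, 57.7]
tool_rot: [-0.208, -3.128, -0.006]
ft_force: [-13.4, 2.7, 17.8]
gripper_width: 0.244
grip_force: 61.8
```

Emit:
play_rows:
  series:
    - [0,0,0,0,0,0,0.4]
    - [0,0,0,0,0,0,0.4]
    - [0,0,0,0,0,0,0.4]
    - [0,0,0,0,0,0,0.4]
    - [0,0,-0.04,0,0,0,0.4]
    - [0,0,-0.08,0,0,0,0.4]
    - [0,0,-0.12,0,0,0,0.4]
    - [0,0,-0.16,0,0,0,0.4]

```text
t: 62.93
tool_pos: [491.3, -247.1, 217.4]
tool_rot: [-0.21, -3.132, -0.001]
ft_force: [1.0, -0.5, 1.2]
gripper_width: 0.698
grip_force: 0.0
```

Emit:
play_rows:
  series:
    - [-0.04,0,-0.035,0,0,0,0.4]
    - [-0.04,0,-0.035,0,0,0,0.4]
    - [-0.04,0,-0.035,0,0,0,0.4]
    - [-0.04,0,-0.035,0,0,0,0.4]
    - [-0.04,0,-0.035,0,0,0,0.4]
    - [-0.04,0,-0.035,0,0,0,0.4]

```text
t: 63.43
tool_pos: [529.8, -251.8, 248.7]
tool_rot: [-0.21, -3.129, -0.004]
ft_force: [0.5, 0.5, 0.2]
gripper_width: 0.703
grip_force: 0.0
```

```bash
python3 - <<'E'
from h import *
for i in range(2): viewer.get_image('wrist')
im,c=shot('wrist','w50.png');cv2.imwrite('pics/w50b.png',cv2.resize(im[...,::-1],(800,600),interpolation=2))
o=sensors.get_obs();print(o['tool_pos'],o['t'],o['ft_force'])
g=im.min(2);d=(g<45).astype(np.uint8)
d[:,:228]=0;d[:,280:]=0;d[:90]=0;d[165:]=0
n,lab,s,ce=cv2.connectedComponentsWithStats(d)
for i in range(1,n):
    if s[i,4]>30:
        x,y,w,h,a=s[i];print(s[i],inv(*S,onz(c,[(x-.5,y-.5),(x+w-.5,y+h-.5)],63)).round(1).tolist())
E
```

```text
[ 530.43615501 -251.62964178  249.20737403] 63.5833 [-0.60005422 -0.19874114  0.36554288]
[264 116  10  34 266] [[-148.2, 7.4], [-114.3, 17.9]]
```

View pics/w50b.png

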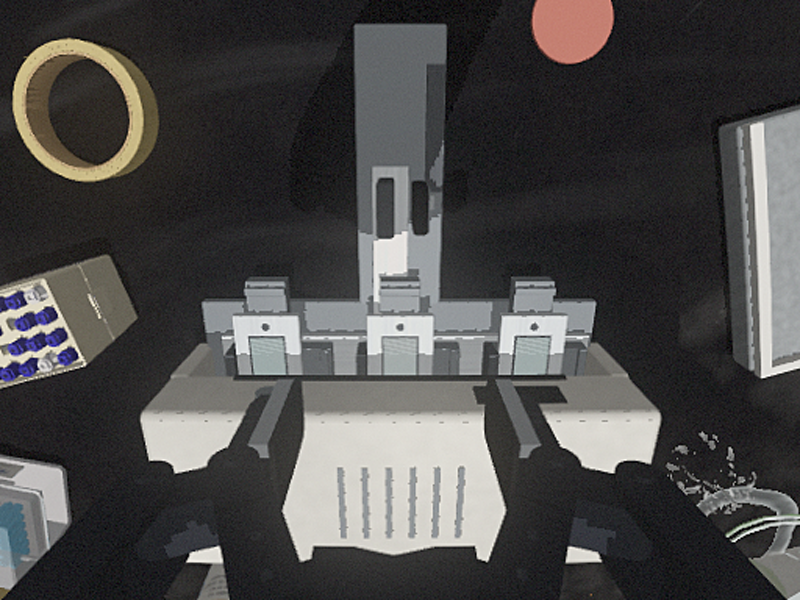

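The carriage is home with three carriers in line, front edges at row 316. The tab at (420,207) has sprung fully out again, y 7 to 18 mm. The other objects haven't moved, so I'll hand in.

```bash
python3 -c "
from station import manip
print(manip.hand_in())"
```

```text
the job is handed in; nothing more can be done
None
```

I seated all three carriers square and flush in the carriage bays, slid the carriage home until it latched, left the other things alone, and handed the job in; no verdict came back.

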